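# Pack hexagonal valve bodies into an indexed tray and lock the gate behind them

## Robot

A 6-joint arm with a two-finger parallel gripper is mounted at the origin on the work surface. World frame = base frame: x ahead of the robot, y to its left, z up, the work surface at z = 0. Lengths are in mm, angles in degrees, forces in N, time in s.
With the tool pointing down it reaches from about 350 to 775 mm from the base axis. Payload 7.3 kg.
Tool frame: the origin (TCP) lies at the very end of the fingers, on their centre line; the grasp point (between the pads) lies 19 mm behind it; z points along the fingers, y is the direction in which the jaws open and shut (so a half turn about z gives the same grasp; the last joint's range is limited). The gripper opens to 92 mm and grips with 3 to 60 N. Pads are 19 mm wide; open, the fingers measure 130 mm over their backs; the gripper's body (75 mm by 190 mm) begins 47 mm behind the grasp point.
Start: joints at [67.609, 19.595, 87.324, -0, 73.075, -8.365], TCP at [127.224, 509.371, 226.741] pointing down, gripper open.
Joint ranges: [-145.02, 145.02], [-44.19, 115.74], [2.07, 154.8], [-57.11, 237.11], [16.16, 152.29], [-177.93, 177.93]. Speed limits (degrees/s): [147.25, 147.25, 180, 180, 180, 180].

## Interface

Orientations are given as a 3x3 rotation matrix whose columns are the frame's x, y, z axes.
In Python, from rig import get_obs, capture, camera_params, hand_in, recognise, trace gives the robot as it stands.
- The arm moves only by the shell command python3 -m handwheel 'ROWS' [OPENING] [FORCE]. ROWS is a JSON object of lists of equal length, an entry for each row: "slide": the shift along the tool's x, y, z in m, a list of three; "twist": the turn about the tool's z in degrees. A call has 1 to 12 rows; each row is the pose to reach, as a shift and turn from the pose measured when the call began, along the tool's axes at that moment; what a row does not reach only later rows make up. A row lasts 1/8 s, in which the tool goes at most 62.5 mm and 10.7 degrees, less where a joint would pass 70% of its speed; a pose out of reach is approached as far as the arm can. A call with a gripper value outside its range is refused whole. OPENING is the opening in per cent of the stroke, from 0 (shut) to 100 (fully open), set as the call begins (- or left out, the last holds). The fingers move at their own pace and stop on an object; FORCE is the grip in N (left out, the last holds). Time passes only in rows, so rows that repeat a pose let the fingers close. It gives the time, the measured TCP pose, the force and the opening at its end, in the units of the state.
- get_obs(): the state, without advancing time (a new reading comes with each control period).
- capture(name): name is "scene" or "top"; returns (picture, depth): 480x640x3 uint8, blue, green, red; 480x640 float32, mm along the optical axis (not along the pixel's ray), 0 where there is no reading.
- camera_params(name): a dict with "K" (3x3 intrinsics, pixels), "k1" (the pictures are not rectified: a ray, as slopes to the right and down, at radius r is drawn at 1 + k1 r^2 times it, then the intrinsics apply), "camera_from_world" (4x4, takes a point from world to camera coordinates). Camera axes: x right, y up, looking along -z (the intrinsics and any distortion apply to the point x, -y, -z); pixel columns grow to the right and rows downward; lengths in mm; the calibration is good to about 2 mm. A picture is of the moment at which its call begins. camera_params takes no time and is no camera call.
- hand_in(): hands the job in, once; it reports no verdict.
Trained networks look in the newest picture that a camera, given by its name, has taken for a name from the list of things; names that differ only in an ending like _2 or _b are one class to them, and where a whole thing is asked for, a point or a joint stands for the part that bears it (a point fixed in the world has none). Each returns a list of dicts, best first, with "conf" (0 to 1); they miss things now and then, are a little off and sometimes report something else, mostly with a low value. They report only what shows in the picture. A call takes as long as a camera call. They do not tell look-alikes from the thing itself.
- recognise(camera, query): "location" ([x, y, z] in mm, in the coordinates of the camera as it stood for that picture, good to about 4 mm: the middle of the surface that is visible of it).
- trace(camera, query): "mask" (480x640 bool, what is visible of it).
The state is a dict: "clock": time; "joint_pos": joint angles; "joint_vel": joint speeds; "joint_torque": joint torques, N m; "eef_pos": TCP position; "eef_rot": TCP orientation; "ft_force": force on the tool from outside, world axes, zero at the start; "moment": the same for the moment, N m; "grip_width": opening from 0.0 (shut) to 1.0 (fully open).
Only numpy, scipy, OpenCV 4.12 (cv2) and the standard library are available. Lean on these libraries where they do the work, as an engineer would, in place of code of your own. Each camera call takes 0.05 s, during which the arm holds its last target.

## Task

Pull up the spring plunger, draw the tray's gate fully back and let the pin drop into the last hole. Stand all the hexagonal valve bodies upright on the tray's floor, packed like a honeycomb against the closed end, each one flat face to flat face with at least two others (the tray's spare play aside). Then pull the plunger again, slide the gate up to the blocks and let its pin drop into the hole that holds them with no empty row, leaving everything else on the bench alone.

Things in the scene. Friction and masses are not known exactly. Their poses are not given: they have to be found in the camera images.
- B1_mid (a point): centre of a valve body (4 to 6 present, rest None) standing on the bench: aluminium hexagonal block, 54 mm across flats, 62.4 across corners, 42 high; on top, coaxial, a steel hexagonal neck to grip, 18 mm across flats, 32 high, its flats parallel to the block's. 74 mm high in all, 0.34 kg. Point on the axis, 37 mm above the underside. z up, x to a corner; flats face +y, -y and each 60 deg
- B2_mid (a point): as B1_mid, an alike block (None if absent)
- B3_mid (a point): as B1_mid, an alike block (None if absent)
- B4_mid (a point): as B1_mid, an alike block (None if absent)
- B5_mid (a point): as B1_mid, an alike block (None if absent)
- B6_mid (a point): as B1_mid, an alike block (None if absent)
- tray: fixed tray, 250 mm long (its x), on the bench; origin on the bench, mid-length, on the centre line of the space for blocks. Grey floor 4 mm above the bench. Space 138 mm wide: y = -69 mm (wall 24 mm high) to +69 mm (rail). Open at -x, where the gate draws back. Necks of packed blocks are 36 mm apart, face to face
- tray_end (a point): middle of the closed end's inner face, at tray x = +115 mm, y = 0, 24 mm above the bench (top edge of that wall); axes as the tray's. Two and a half blocks fit across: rows of two, block corners pointing along x, flats against the side walls, each row shifted half a block sideways from the last, rows 46.8 mm apart along x
- rail_mid (a point): centre of the top of the index rail, an aluminium bar along the tray's +y side, 36 mm wide, top 30 mm above the bench (tray x = 0, y = +87 mm). It has four index holes on its centre line, 14 mm wide, 46.8 mm apart
- gate (a joint): m the gate is drawn back along the tray's -x: 0 hole 1 (start, room for one row), 0.0468 hole 2 (two rows), 0.0935 hole 3 (three rows), 0.1403 hole 4 (last, fully back). A cross bar 20 mm thick, 131 wide, top 36 mm above the bench, on a dark carriage on the rail; rubs with 3 N. At a hole it leaves 2.5 mm to spare behind tightly packed rows
- plunger (a joint): lift of the spring plunger on the carriage, m: 0 = pin down in a hole (gate locked), 0.010 = pin tip level with the rail's top, 0.016 = fully up. Spring: 3 N at 0, 11 N at 0.016, downwards. The pin is 10 mm thick (2 mm play each way in a hole); between holes it rests on the rail and the reading is about 0.010
- knob_mid (a point): centre of the plunger's black round knob, 30 mm across, 27 high, axis upright, over the rail's centre line; 81.5 mm above the bench with the pin down, rising with the plunger. Below it the carriage (40 mm along the rail) reaches 49 mm above the bench, a steel sleeve 22 mm across 65 mm
- gate_face (a point): centre of the gate bar's face that looks to the closed end (tray y = 0, 21 mm above the bench); axes as the tray's; 10 mm ahead of the knob's axis along the tray's x
- screwdriver_grip (a point): bystander: a screwdriver lying on the bench; the point is on its handle
- jar: bystander: small clear jar, 60 mm across, 70 mm high; origin under its centre
- bin: bystander: small blue parts bin, 120 x 90 x 60 mm; origin under its centre
Not all that is in view belongs to the job. Leave any green or red look-alike of the part that bears B1_mid alone. What is shaped like the part that bears B4_mid but turquoise is not meant.

How it is judged (in metres and radians):
On the way:
1. the gate is drawn fully back and its pin has dropped into the last hole (value of joint gate above 0.136296 m and value of joint plunger below 0.003 m), for 0.2 s.
At the end, for the whole second after the job is handed in: Each block is upright (0.06 rad) on the tray floor (4 mm), turned to the honeycomb (0.12 rad), at rest, its axis within 58 mm of two others' (4 mm of play), one within 6 mm of the closed end; pin down in a hole (under 3 mm), all blocks beyond the gate, its face at most 9 mm from the nearest corner (angle between each of B1_mid, B2_mid, B3_mid, B4_mid, B5_mid, B6_mid's own z axis and vertical below 0.06 rad and z of B1_mid in the frame of tray between 0.037 and 0.045 m and y of B1_mid in the frame of tray between -0.046 and 0.046 m and x of each of B1_mid, B2_mid, B3_mid, B4_mid, B5_mid, B6_mid in the frame of gate_face above 0.025 m and x of each of B1_mid, B2_mid, B3_mid, B4_mid, B5_mid, B6_mid in the frame of tray below 0.09 m and (angle between the x axis of B1_mid and the x axis of tray, either way round below 0.12 rad or angle between the x axis of B1_mid and the x axis of tray, either way round between 0.927198 and 1.1672 rad) and linear speed of each of B1, B2, B3, B4, B5, B6 below 0.01 m/s and (horizontal distance between B1_mid and B3_mid below 0.058 m or horizontal distance between B1_mid and B4_mid below 0.058 m or horizontal distance between B1_mid and B5_mid below 0.058 m or horizontal distance between B1_mid and B6_mid below 0.058 m) and (horizontal distance between B1_mid and B2_mid below 0.058 m or horizontal distance between B1_mid and B4_mid below 0.058 m or horizontal distance between B1_mid and B5_mid below 0.058 m or horizontal distance between B1_mid and B6_mid below 0.058 m) and (horizontal distance between B1_mid and B2_mid below 0.058 m or horizontal distance between B1_mid and B3_mid below 0.058 m or horizontal distance between B1_mid and B5_mid below 0.058 m or horizontal distance between B1_mid and B6_mid below 0.058 m) and (horizontal distance between B1_mid and B2_mid below 0.058 m or horizontal distance between B1_mid and B3_mid below 0.058 m or horizontal distance between B1_mid and B4_mid below 0.058 m or horizontal distance between B1_mid and B6_mid below 0.058 m) and (horizontal distance between B1_mid and B2_mid below 0.058 m or horizontal distance between B1_mid and B3_mid below 0.058 m or horizontal distance between B1_mid and B4_mid below 0.058 m or horizontal distance between B1_mid and B5_mid below 0.058 m) and z of B2_mid in the frame of tray between 0.037 and 0.045 m and y of B2_mid in the frame of tray between -0.046 and 0.046 m and (angle between the x axis of B2_mid and the x axis of tray, either way round below 0.12 rad or angle between the x axis of B2_mid and the x axis of tray, either way round between 0.927198 and 1.1672 rad) and (horizontal distance between B2_mid and B3_mid below 0.058 m or horizontal distance between B2_mid and B4_mid below 0.058 m or horizontal distance between B2_mid and B5_mid below 0.058 m or horizontal distance between B2_mid and B6_mid below 0.058 m) and (horizontal distance between B2_mid and B1_mid below 0.058 m or horizontal distance between B2_mid and B4_mid below 0.058 m or horizontal distance between B2_mid and B5_mid below 0.058 m or horizontal distance between B2_mid and B6_mid below 0.058 m) and (horizontal distance between B2_mid and B1_mid below 0.058 m or horizontal distance between B2_mid and B3_mid below 0.058 m or horizontal distance between B2_mid and B5_mid below 0.058 m or horizontal distance between B2_mid and B6_mid below 0.058 m) and (horizontal distance between B2_mid and B1_mid below 0.058 m or horizontal distance between B2_mid and B3_mid below 0.058 m or horizontal distance between B2_mid and B4_mid below 0.058 m or horizontal distance between B2_mid and B6_mid below 0.058 m) and (horizontal distance between B2_mid and B1_mid below 0.058 m or horizontal distance between B2_mid and B3_mid below 0.058 m or horizontal distance between B2_mid and B4_mid below 0.058 m or horizontal distance between B2_mid and B5_mid below 0.058 m) and z of B3_mid in the frame of tray between 0.037 and 0.045 m and y of B3_mid in the frame of tray between -0.046 and 0.046 m and (angle between the x axis of B3_mid and the x axis of tray, either way round below 0.12 rad or angle between the x axis of B3_mid and the x axis of tray, either way round between 0.927198 and 1.1672 rad) and (horizontal distance between B3_mid and B2_mid below 0.058 m or horizontal distance between B3_mid and B4_mid below 0.058 m or horizontal distance between B3_mid and B5_mid below 0.058 m or horizontal distance between B3_mid and B6_mid below 0.058 m) and (horizontal distance between B3_mid and B1_mid below 0.058 m or horizontal distance between B3_mid and B4_mid below 0.058 m or horizontal distance between B3_mid and B5_mid below 0.058 m or horizontal distance between B3_mid and B6_mid below 0.058 m) and (horizontal distance between B3_mid and B1_mid below 0.058 m or horizontal distance between B3_mid and B2_mid below 0.058 m or horizontal distance between B3_mid and B5_mid below 0.058 m or horizontal distance between B3_mid and B6_mid below 0.058 m) and (horizontal distance between B3_mid and B1_mid below 0.058 m or horizontal distance between B3_mid and B2_mid below 0.058 m or horizontal distance between B3_mid and B4_mid below 0.058 m or horizontal distance between B3_mid and B6_mid below 0.058 m) and (horizontal distance between B3_mid and B1_mid below 0.058 m or horizontal distance between B3_mid and B2_mid below 0.058 m or horizontal distance between B3_mid and B4_mid below 0.058 m or horizontal distance between B3_mid and B5_mid below 0.058 m) and z of B4_mid in the frame of tray between 0.037 and 0.045 m and y of B4_mid in the frame of tray between -0.046 and 0.046 m and (angle between the x axis of B4_mid and the x axis of tray, either way round below 0.12 rad or angle between the x axis of B4_mid and the x axis of tray, either way round between 0.927198 and 1.1672 rad) and (horizontal distance between B4_mid and B2_mid below 0.058 m or horizontal distance between B4_mid and B3_mid below 0.058 m or horizontal distance between B4_mid and B5_mid below 0.058 m or horizontal distance between B4_mid and B6_mid below 0.058 m) and (horizontal distance between B4_mid and B1_mid below 0.058 m or horizontal distance between B4_mid and B3_mid below 0.058 m or horizontal distance between B4_mid and B5_mid below 0.058 m or horizontal distance between B4_mid and B6_mid below 0.058 m) and (horizontal distance between B4_mid and B1_mid below 0.058 m or horizontal distance between B4_mid and B2_mid below 0.058 m or horizontal distance between B4_mid and B5_mid below 0.058 m or horizontal distance between B4_mid and B6_mid below 0.058 m) and (horizontal distance between B4_mid and B1_mid below 0.058 m or horizontal distance between B4_mid and B2_mid below 0.058 m or horizontal distance between B4_mid and B3_mid below 0.058 m or horizontal distance between B4_mid and B6_mid below 0.058 m) and (horizontal distance between B4_mid and B1_mid below 0.058 m or horizontal distance between B4_mid and B2_mid below 0.058 m or horizontal distance between B4_mid and B3_mid below 0.058 m or horizontal distance between B4_mid and B5_mid below 0.058 m) and z of B5_mid in the frame of tray between 0.037 and 0.045 m and y of B5_mid in the frame of tray between -0.046 and 0.046 m and (angle between the x axis of B5_mid and the x axis of tray, either way round below 0.12 rad or angle between the x axis of B5_mid and the x axis of tray, either way round between 0.927198 and 1.1672 rad) and (horizontal distance between B5_mid and B2_mid below 0.058 m or horizontal distance between B5_mid and B3_mid below 0.058 m or horizontal distance between B5_mid and B4_mid below 0.058 m or horizontal distance between B5_mid and B6_mid below 0.058 m) and (horizontal distance between B5_mid and B1_mid below 0.058 m or horizontal distance between B5_mid and B3_mid below 0.058 m or horizontal distance between B5_mid and B4_mid below 0.058 m or horizontal distance between B5_mid and B6_mid below 0.058 m) and (horizontal distance between B5_mid and B1_mid below 0.058 m or horizontal distance between B5_mid and B2_mid below 0.058 m or horizontal distance between B5_mid and B4_mid below 0.058 m or horizontal distance between B5_mid and B6_mid below 0.058 m) and (horizontal distance between B5_mid and B1_mid below 0.058 m or horizontal distance between B5_mid and B2_mid below 0.058 m or horizontal distance between B5_mid and B3_mid below 0.058 m or horizontal distance between B5_mid and B6_mid below 0.058 m) and (horizontal distance between B5_mid and B1_mid below 0.058 m or horizontal distance between B5_mid and B2_mid below 0.058 m or horizontal distance between B5_mid and B3_mid below 0.058 m or horizontal distance between B5_mid and B4_mid below 0.058 m) and z of B6_mid in the frame of tray between 0.037 and 0.045 m and y of B6_mid in the frame of tray between -0.046 and 0.046 m and (angle between the x axis of B6_mid and the x axis of tray, either way round below 0.12 rad or angle between the x axis of B6_mid and the x axis of tray, either way round between 0.927198 and 1.1672 rad) and (horizontal distance between B6_mid and B2_mid below 0.058 m or horizontal distance between B6_mid and B3_mid below 0.058 m or horizontal distance between B6_mid and B4_mid below 0.058 m or horizontal distance between B6_mid and B5_mid below 0.058 m) and (horizontal distance between B6_mid and B1_mid below 0.058 m or horizontal distance between B6_mid and B3_mid below 0.058 m or horizontal distance between B6_mid and B4_mid below 0.058 m or horizontal distance between B6_mid and B5_mid below 0.058 m) and (horizontal distance between B6_mid and B1_mid below 0.058 m or horizontal distance between B6_mid and B2_mid below 0.058 m or horizontal distance between B6_mid and B4_mid below 0.058 m or horizontal distance between B6_mid and B5_mid below 0.058 m) and (horizontal distance between B6_mid and B1_mid below 0.058 m or horizontal distance between B6_mid and B2_mid below 0.058 m or horizontal distance between B6_mid and B3_mid below 0.058 m or horizontal distance between B6_mid and B5_mid below 0.058 m) and (horizontal distance between B6_mid and B1_mid below 0.058 m or horizontal distance between B6_mid and B2_mid below 0.058 m or horizontal distance between B6_mid and B3_mid below 0.058 m or horizontal distance between B6_mid and B4_mid below 0.058 m) and x of any of B1_mid, B2_mid, B3_mid, B4_mid, B5_mid, B6_mid in the frame of tray above 0.0778231 m and x of any of B1_mid, B2_mid, B3_mid, B4_mid, B5_mid, B6_mid in the frame of gate_face below 0.0401769 m and value of joint plunger below 0.003 m and velocity of joint gate between -0.01 and 0.01 m/s); the robot touches nothing.
It fails at once if the screwdriver was moved more than 30 mm (distance of screwdriver_grip from where it was at the start of the episode above 0.03 m).
It fails at once if the jar was moved more than 30 mm (distance of jar from where it was at the start of the episode above 0.03 m).
It fails at once if the blue bin was moved more than 30 mm (distance of bin from where it was at the start of the episode above 0.03 m).
Of B1, B2, B3, B4, B5, B6 only 4 to 6 are there at a start; the rules pass over those that are not, and their reading is None.
At some moment in a run one of B1, B2, B3, B4, B5, B6 may be knocked a few centimetres aside while the robot is not near it.
It also fails if it takes over 210 s, if anything falls off the work surface, if the arm or the gripper's body presses on something with over 40 N, if the wrist force passes 120 N, or if a joint passes its speed limit or range.

## Working session

There is one attempt and no reset: what is moved stays moved. The work goes in short steps, Python scripts to look and compute and a shell command to move; the robot and the scene stay as the last step left them, time stands still between calls to the robot, and variables do not carry over. Pictures are saved under pics/ and viewed, and the job is handed in when it is done.

```bash
ls; mkdir -p pics; cat > h.py <<'E'
import numpy as np, cv2
from rig import get_obs, capture, camera_params, recognise, trace
def shot(cam,fn=None):
    im,d=capture(cam)
    if fn: cv2.imwrite('pics/'+fn,im)
    return im,d
def c2w(cam,p):
    M=np.linalg.inv(np.array(camera_params(cam)["camera_from_world"]));return (M@np.append(p,1))[:3]
def rays(cam,uv):
    P=camera_params(cam);K=np.array(P["K"]);k=P["k1"]
    uv=np.atleast_2d(uv).astype(float)
    return cv2.undistortPoints(uv.reshape(-1,1,2),K,np.array([k,0,0,0,0.])).reshape(-1,2)
def px2w_z(cam,uv,z):
    s=rays(cam,uv);M=np.linalg.inv(np.array(camera_params(cam)["camera_from_world"]))
    dirs=np.c_[s[:,0],-s[:,1],-np.ones(len(s))]@M[:3,:3].T;o=M[:3,3]
    t=(z-o[2])/dirs[:,2];return o+dirs*t[:,None]
def px2w_d(cam,uv,d):
    s=rays(cam,uv);M=np.linalg.inv(np.array(camera_params(cam)["camera_from_world"]))
    d=np.asarray(d).reshape(-1,1)
    return (np.c_[s[:,0],-s[:,1],-np.ones(len(s))]*d)@M[:3,:3].T+M[:3,3]
def w2px(cam,P3):
    P=camera_params(cam);K=np.array(P["K"]);k=P["k1"];T=np.array(P["camera_from_world"])
    q=np.atleast_2d(P3)@T[:3,:3].T+T[:3,3]
    s=np.c_[q[:,0]/-q[:,2],-q[:,1]/-q[:,2]];r2=(s**2).sum(1,keepdims=True);s=s*(1+k*r2)
    return np.c_[s,np.ones(len(s))]@K[:2].T
def cloud(cam,d):
    v,u=np.mgrid[0:480,0:640];
    return px2w_d(cam,np.c_[u.ravel(),v.ravel()],d.ravel()).reshape(480,640,3)
E
python3 - <<'E'
from h import *
print(get_obs())
for c in("scene","top"):
    im,d=shot(c,c+'0.png');np.save(c+'0d.npy',d)
    P=camera_params(c);print(c,P["K"],P["k1"],np.linalg.inv(P["camera_from_world"])[:3].round(3).tolist())
E
```

```text
pics
{'clock': 0.0, 'joint_pos': array([ 6.76095548e+01,  1.96354199e+01,  8.73782029e+01,  4.62282863e-04,
        7.30757173e+01, -8.36504273e+00]), 'joint_vel': array([-0.02836329,  0.06416965, -0.01454211, -0.14395546, -0.07376564,
       -0.01015794]), 'joint_torque': array([ 2.53778446e-03, -4.31245172e+01, -2.44224000e+01,  7.18813855e-02,
        5.58131863e-02, -9.41872986e-05]), 'eef_pos': array([127.04750246, 508.96180268, 226.04826081]), 'eef_rot': array([[-9.70187732e-01,  2.42353881e-01, -6.01091229e-04],
       [ 2.42354513e-01,  9.70186693e-01, -1.43878311e-03],
       [ 2.34476042e-04, -1.54156689e-03, -9.99998784e-01]]), 'ft_force': array([-0.92908391,  0.32349195, -0.59918987]), 'moment': array([-0.00134741, -0.0041568 ,  0.02198608]), 'grip_width': 0.9995088523068426}
scene [[474.76091687   0.         313.73749324]
 [  0.         474.76091687 223.99629159]
 [  0.           0.           1.        ]] 0.023299328134791592 [[0.339, -0.58, 0.741, 1382.642], [0.941, 0.227, -0.253, -308.55], [-0.022, 0.782, 0.622, 751.644]]
top [[478.99035397   0.         335.97590904]
 [  0.         478.99035397 237.22050305]
 [  0.           0.           1.        ]] -0.12033874219140417 [[0.022, 0.998, -0.064, 537.783], [-1.0, 0.023, 0.016, -13.168], [0.017, 0.063, 0.998, 1194.499]]
```

View pics/scene0.png

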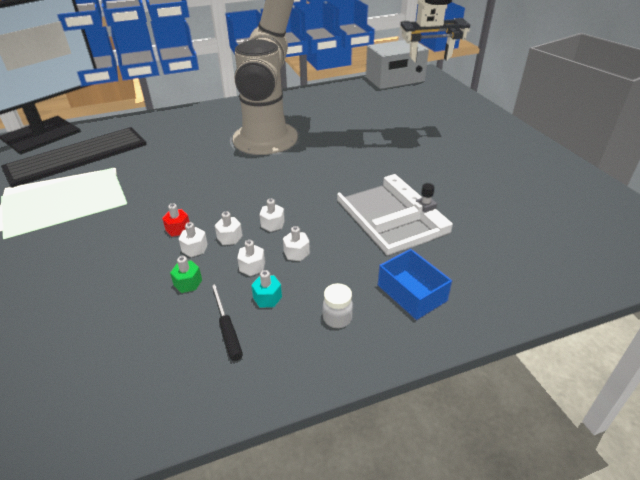

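View pics/top0.png

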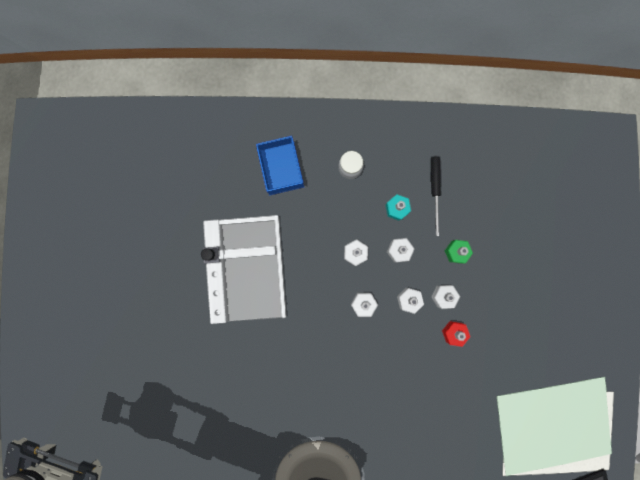

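The view shows five white blocks (top px (356,252), (401,250), (365,305), (411,300), (447,297)). The red, green and turquoise ones are look-alikes. The tray is at (245,270) with its closed end at the top (+x) and its rail at +y. Next I'll measure all of this.

```bash
python3 - <<'E'
from h import *
for c in("scene","top"):
    im,d=shot(c);C=cloud(c,d)
    print(c,'bench z',np.median(C[300:330,330:350,2]) if c=="top" else np.median(C[330:350,100:200,2]))
    for q in("B1_mid","tray_end","rail_mid","knob_mid","gate_face","tray","jar","bin","screwdriver_grip"):
        r=recognise(c,q); print(q,[(round(x["conf"],2),c2w(c,x["location"]).round(0).tolist()) for x in r][:9])
im=cv2.imread('pics/top0.png')
cv2.imwrite('pics/traycrop.png',cv2.resize(im[200:335,190:300],None,fx=5,fy=4.4,interpolation=cv2.INTER_CUBIC))
cv2.imwrite('pics/blkcrop.png',cv2.resize(im[180:360,330:490],None,fx=4,fy=3.3,interpolation=cv2.INTER_CUBIC))
d=np.load('top0d.npy');C=cloud("top",d)
print(C[228:330:8,215,2].round(0),C[270,205:300:5].round(0)[:,1:].tolist())
E
```

```text
scene bench z 0.8025365158567865
B1_mid [(0.88, [389.0, -330.0, 42.0]), (0.66, [486.0, -301.0, 40.0]), (0.66, [592.0, -334.0, 39.0])]
tray_end [(0.68, [573.0, 197.0, 13.0])]
rail_mid [(0.68, [573.0, 203.0, 17.0]), (0.56, [461.0, -108.0, 41.0])]
knob_mid [(0.65, [568.0, 260.0, 95.0])]
gate_face [(0.86, [579.0, 222.0, 35.0]), (0.39, [573.0, 199.0, 14.0])]
tray [(0.6, [572.0, 207.0, 18.0])]
jar [(0.8, [812.0, -67.0, 55.0])]
bin [(0.98, [784.0, 116.0, 29.0])]
screwdriver_grip [(0.96, [776.0, -284.0, 26.0]), (0.28, [576.0, 202.0, 16.0])]
top bench z -0.9310660822053478
B1_mid [(0.97, [386.0, -321.0, 41.0]), (0.93, [472.0, -298.0, 42.0]), (0.63, [586.0, -327.0, 41.0]), (0.61, [584.0, -186.0, 41.0])]
tray_end [(0.69, [524.0, 199.0, 1.0])]
rail_mid [(0.89, [531.0, 193.0, 2.0])]
knob_mid [(0.5, [565.0, 268.0, 95.0])]
gate_face [(0.84, [568.0, 219.0, 36.0])]
tray [(0.8, [531.0, 191.0, 4.0]), (0.51, [471.0, -298.0, 44.0])]
jar [(0.83, [785.0, -60.0, 72.0]), (0.4, [568.0, 221.0, 38.0])]
bin [(0.64, [790.0, 114.0, 2.0])]
screwdriver_grip [(0.84, [758.0, -281.0, 23.0])]
[30. 25. 31. 48. 47. 26. 12. 27. 19. 30. 31. 29. -3.] [[294.0, -2.0], [274.0, 29.0], [261.0, 32.0], [249.0, 28.0], [242.0, 7.0], [230.0, 4.0], [218.0, 0.0], [204.0, 6.0], [192.0, 5.0], [180.0, 4.0], [167.0, 2.0], [155.0, 2.0], [142.0, 5.0], [130.0, 3.0], [118.0, 2.0], [103.0, 21.0], [93.0, 0.0], [81.0, -3.0], [68.0, 4.0]]
```

View pics/traycrop.png

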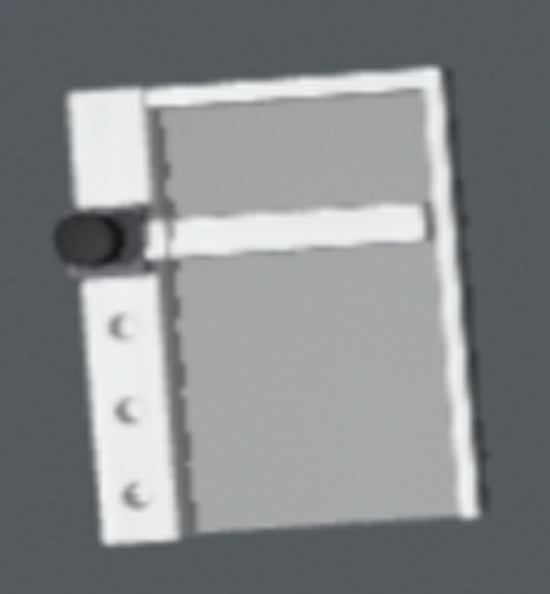

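View pics/blkcrop.png

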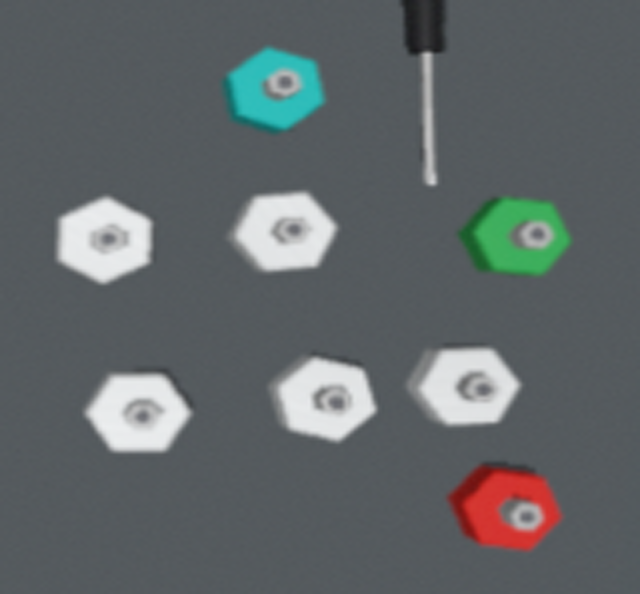

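```bash
cat > fit.py <<'E'
from h import *
from scipy.optimize import minimize
S=4
def prism(poly,z0,z1,pose):
    c,s=np.cos(pose[2]),np.sin(pose[2]);p=np.array(poly)@np.array([[c,s],[-s,c]])+pose[:2]
    return np.c_[p,np.full(len(p),z0)],np.c_[p,np.full(len(p),z1)]
def rect(x0,x1,y0,y1): return [(x0,y0),(x1,y0),(x1,y1),(x0,y1)]
def hexa(af): 
    a=np.arange(6)*np.pi/3; return np.c_[np.cos(a),np.sin(a)]*af/np.sqrt(3)
def render(cam,parts,pose,roi):
    u0,v0,u1,v1=roi; L=np.zeros(((v1-v0)*S,(u1-u0)*S),np.uint8)
    f=lambda P:np.round(((w2px(cam,P)-[u0,v0]+0.5)*S-0.5)*16).astype(np.int32)
    for poly,z0,z1,ct,cs in parts:
        b,t=prism(poly,z0,z1,pose)
        B,T=f(b),f(t); h=cv2.convexHull(np.r_[B,T])
        if cs is not None: cv2.fillConvexPoly(L,h,cs,shift=4)
        cv2.fillConvexPoly(L,T,ct,shift=4)
    return L
def cost(cam,img,parts,pose,roi,ncl,ign=None):
    u0,v0,u1,v1=roi
    L=render(cam,parts,pose,roi)
    A=np.stack([cv2.resize((L==k).astype(np.float32),(u1-u0,v1-v0),interpolation=cv2.INTER_AREA).ravel() for k in range(ncl)],1)
    y=img[v0:v1,u0:u1].reshape(-1,3).astype(float); w=np.ones(len(y),bool)
    if ign is not None: w=~ign[v0:v1,u0:u1].ravel()
    x,_,_,_=np.linalg.lstsq(A[w],y[w],rcond=None)
    r=y[w]-A[w]@x
    return np.abs(r).clip(0,60).mean()
def fit(f,x0,st=(4,4,.05)):
    x0=np.array(x0,float)
    for k in (1,.4,.15):
        sx=np.vstack([x0]+[x0+np.eye(len(x0))[i]*st[i]*k for i in range(len(x0))])
        r=minimize(f,x0,method='Nelder-Mead',options=dict(initial_simplex=sx,xatol=.02,fatol=1e-4,maxiter=200)); x0=r.x
    return r.x,r.fun
TRAY=[(rect(-125,125,-79,105),0,4,1,4),(rect(115,125,-79,105),4,24,2,3),(rect(-125,125,-79,-69),4,24,2,5),(rect(-125,125,69,105),4,30,2,6)]
BLK=[(hexa(54),0,42,1,2),(hexa(18),42,74,3,4)]
def block_fit(cam,img,x0,z=0):
    p=[(a,b+z,c+z,d,e) for a,b,c,d,e in BLK]
    uv=w2px(cam,[[x0[0],x0[1],37+z]])[0].astype(int); R=26
    roi=(uv[0]-R,uv[1]-R,uv[0]+R,uv[1]+R)
    best=None
    for a in np.radians([0,20,40]):
        r=fit(lambda q:cost(cam,img,p,q,roi,5),[x0[0],x0[1],a],(6,6,.15))
        if best is None or r[1]<best[1]: best=r
    return best
E
python3 - <<'E'
from fit import *
ims={c:cv2.imread(f'pics/{c}0.png') for c in("top","scene")}
res={}
for c in ims:
    im=ims[c]
    ign=np.zeros((480,640),bool)
    # ignore gate: project box region
    P=np.array([[x,y,z] for x in(548,598) for y in(110,300) for z in(0,110)])
    h=cv2.convexHull(np.round(w2px(c,P)).astype(np.int32));m=np.zeros((480,640),np.uint8);cv2.fillConvexPoly(m,h,1);ign=m>0
    P=np.array([[x,y,z] for x in(380,690) for y in(60,320) for z in(0,40)]);q=w2px(c,P)
    roi=(*np.floor(q.min(0)).astype(int),*np.ceil(q.max(0)).astype(int))
    if c=="scene":
        ign[:, :]|=False; ign[(im[:,:,0].astype(int)-im[:,:,2])>60]=True
    r=fit(lambda x:cost(c,im,TRAY,x,roi,7,ign),[530,192,0.05]); print(c,r[0],np.degrees(r[0][2]),r[1])
for c in ims:
  print(c)
  for x0 in [(584,-75),(586,-186),(455,-95),(472,-210),(472,-298)]:
    r=block_fit(c,ims[c],x0);print(r[0][:2].round(1),(np.degrees(r[0][2])%60).round(1),round(r[1],2))
E
```

```text
top [5.31481409e+02 1.77955631e+02 1.06553007e-01] 6.105037594652947 4.588454564232236Traceback (most recent call last):
  File "<stdin>", line 14, in <module>
  File "fit.py", line 32, in fit
    r=minimize(f,x0,method='Nelder-Mead',options=dict(initial_simplex=sx,xatol=.02,fatol=1e-4,maxiter=200)); x0=r.x
    res = _minimize_neldermead(fun, x0, args, callback, bounds=bounds,
                               **options)
    fsim[j] = func(sim[j])
              ~~~~^^^^^^^^
    fx = function(np.copy(x), *(wrapper_args + args))
  File "<stdin>", line 14, in <lambda>
  File "fit.py", line 21, in cost
    L=render(cam,parts,pose,roi)
  File "fit.py", line 15, in render
    B,T=f(b),f(t); h=cv2.convexHull(np.r_[B,T])
        ~^^^
  File "fit.py", line 12, in <lambda>
    f=lambda P:np.round(((w2px(cam,P)-[u0,v0]+0.5)*S-0.5)*16).astype(np.int32)
                          ~~~~^^^^^^^
  File "h.py", line 22, in w2px
    P=camera_params(cam);K=np.array(P["K"]);k=P["k1"];T=np.array(P["camera_from_world"])
ValueError: time passes only in moves, steps and waits
```

```bash
python3 - <<'E'
s=open('h.py').read()
s=s.replace("def shot(","import functools\ncamera_params=functools.lru_cache(None)(camera_params)\ndef shot(",1)
open('h.py','w').write(s)
E
cat > t1.py <<'E'
from fit import *
ims={c:cv2.imread(f'pics/{c}0.png') for c in("top","scene")}
res={}
for c in ims:
    im=ims[c]
    P=np.array([[x,y,z] for x in(548,598) for y in(110,300) for z in(0,110)])
    h=cv2.convexHull(np.round(w2px(c,P)).astype(np.int32));m=np.zeros((480,640),np.uint8);cv2.fillConvexPoly(m,h,1);ign=m>0
    P=np.array([[x,y,z] for x in(380,690) for y in(60,320) for z in(0,40)]);q=w2px(c,P)
    roi=(*np.floor(q.min(0)).astype(int),*np.ceil(q.max(0)).astype(int))
    ign[(im[:,:,0].astype(int)-im[:,:,2])>60]=True
    r=fit(lambda x:cost(c,im,TRAY,x,roi,7,ign),[530,178,0.1]); print(c,r[0],np.degrees(r[0][2]),r[1])
    u0,v0,u1,v1=roi;L=render(c,TRAY,r[0],roi);E=cv2.Canny(L*30,10,20)
    B=cv2.resize(im[v0:v1,u0:u1],None,fx=4,fy=4,interpolation=cv2.INTER_CUBIC);B[E>0]=(0,0,255);cv2.imwrite(f'pics/tf_{c}.png',B[:600,:800])
for c in ims:
  print(c)
  for x0 in [(584,-75),(586,-186),(455,-95),(472,-210),(472,-298)]:
    r=block_fit(c,ims[c],x0);print(r[0][:2].round(1),(np.degrees(r[0][2])%60).round(1),round(r[1],2))
E
python3 t1.py
```

```text
top [5.31565744e+02 1.77903491e+02 1.06679691e-01] 6.112296067932791 4.58184548585342
scene [5.30162167e+02 1.80439240e+02 1.03085092e-01] 5.906340713133347 2.808996507805391
top
[576.3 -80.1] 59.8 2.73
[ 584.9 -189.7] 37.5 2.58
[ 450.5 -103. ] 31.1 2.87
[ 462.7 -216.4] 15.1 2.95
[ 473.1 -303.8] 33.8 7.82
scene
[574.5 -78.6] 58.8 10.36
[ 583.6 -188.6] 38.4 19.17
[ 448.4 -101.4] 32.8 8.8
[ 461.  -215.2] 12.1 11.55
[ 471.  -302.4] 34.8 22.82
```

View pics/tf_top.png

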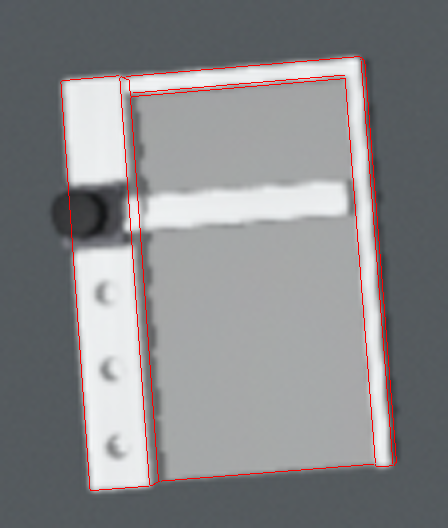

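View pics/tf_scene.png

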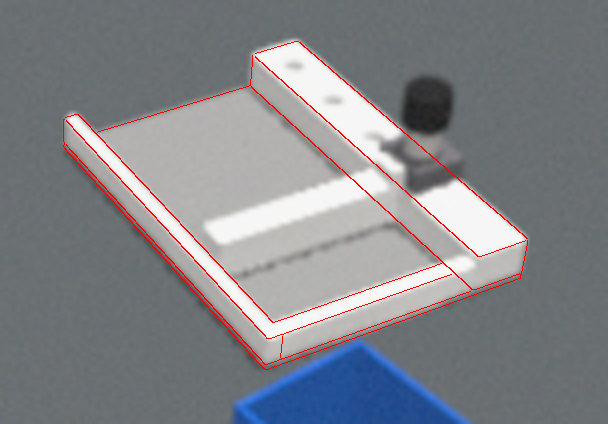

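```bash
cat > go.py <<'E'
import sys,numpy as np
from rig import get_obs
# usage: go.py W x y z yaw | T tx ty z yaw(rel tray) ; prints slide/twist
T0=np.array([530.9,179.2]);YAW=6.0
try: exec(open('traypose.txt').read())
except Exception: pass
def R2(a): a=np.radians(a);return np.array([[np.cos(a),-np.sin(a)],[np.sin(a),np.cos(a)]])
if __name__=="__main__":
    o=get_obs();p=o["eef_pos"];R=o["eef_rot"]
    ya=np.degrees(np.arctan2(R[1,1],R[0,1]))
    print("t %.2f pos %s yaw %.2f tray %s F %s grip %.1f mm j6 %.0f"%(o["clock"],p.round(1),ya,((p[:2]-T0)@R2(YAW)).round(1),o["ft_force"].round(1),o["grip_width"]*92,o["joint_pos"][5]))
    if len(sys.argv)>2:
        x,y,z,a=map(float,sys.argv[2:6])
        if sys.argv[1]=='T': x,y=T0+R2(YAW)@[x,y];a+=YAW
        d=(a-ya+90)%180-90
        print("world target",round(x,1),round(y,1),z,a)
        print("slide m",(R.T@(np.array([x,y,z])-p)/1000).round(4).tolist(),"twist",round(-d,2), "|alt",round(-d+180*np.sign(d),1))
E
python3 go.py T 40.1 87 130 0
```

```text
t 1.10 pos [127.2 509.4 226.7] yaw 75.97 tray [-367.   370.5] F [-0.4  0.3  0.6] grip 91.8 mm j6 -8
world target 561.7 269.9 130.0 6.0
slide m [-0.4796, -0.127, 0.0967] twist 69.97 |alt -110.0
```

```bash
python3 -m handwheel '{"slide":[[-0.048,-0.013,0],[-0.096,-0.026,0],[-0.144,-0.038,0.01],[-0.192,-0.051,0.02],[-0.24,-0.064,0.03],[-0.288,-0.076,0.04],[-0.336,-0.089,0.05],[-0.384,-0.102,0.06],[-0.432,-0.114,0.08],[-0.4796,-0.127,0.096],[-0.4796,-0.127,0.096],[-0.4796,-0.127,0.096]],"twist":[7,14,21,28,35,42,49,56,63,70,70,70]}' 70 30; python3 go.py T 40.1 87 66 0; python3 - <<'E'
from h import *
for c in("scene","top"):
    im,d=shot(c,c+'1.png')
q=w2px("scene",[[561.7,269.9,81.5]])[0].astype(int);print(q)
im=cv2.imread('pics/scene1.png');cv2.imwrite('pics/s1c.png',cv2.resize(im[80:260,330:510],None,fx=3.3,fy=3.3,interpolation=cv2.INTER_CUBIC))
E
```

```text
clock: 2.6
eef_pos: [561.3, 270.0, 130.6]
eef_rot: [[-0.105, 0.995, -0.001], [0.995, 0.105, 0.0], [0.0, -0.001, -1.0]]
ft_force: [-0.9, -0.5, -0.4]
grip_width: 0.699
t 2.60 pos [561.3 270.  130.6] yaw 6.00 tray [39.8 87.1] F [-0.9 -0.5 -0.4] grip 64.3 mm j6 13
world target 561.7 269.9 66.0 6.0
slide m [-0.0002, 0.0004, 0.0646] twist 0.0 |alt -180.0
[427 190]
```

View pics/s1c.png

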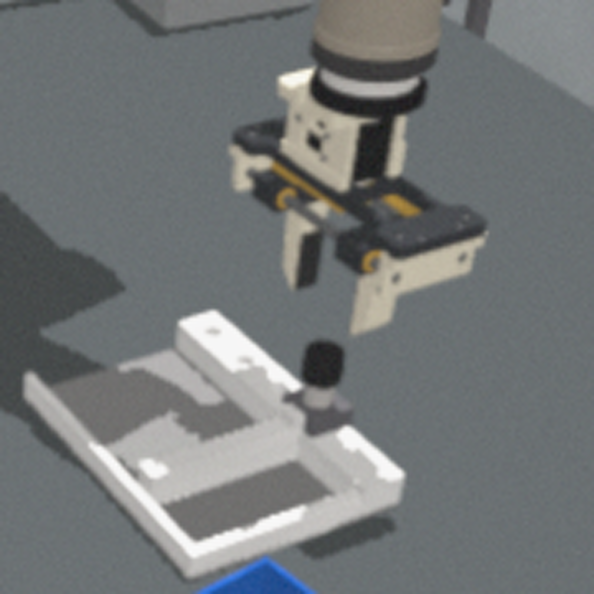

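The fingers straddle the knob at about (427,190) in the full picture, lined up along the rail. Now I'll go down and grip it.

```bash
python3 -m handwheel '{"slide":[[0,0,0.02],[0,0,0.04],[0,0,0.0645],[0,0,0.0645],[0,0,0.0645]],"twist":[0,0,0,0,0]}'; python3 -m handwheel '{"slide":[[0,0,0],[0,0,0],[0,0,0],[0,0,0],[0,0,0],[0,0,0]],"twist":[0,0,0,0,0,0]}' 25 45;python3 go.py
```

```text
clock: 3.32
eef_pos: [561.3, 271.6, 68.2]
eef_rot: [[-0.107, 0.994, 0.002], [0.994, 0.107, 0.001], [0.001, 0.002, -1.0]]
ft_force: [0.1, -0.4, -0.2]
grip_width: 0.697
clock: 4.08
eef_pos: [561.5, 271.6, 68.4]
eef_rot: [[-0.107, 0.994, 0.003], [0.994, 0.107, 0.001], [0.001, 0.003, -1.0]]
ft_force: [1.5, -0.8, 2.0]
grip_width: 0.319
t 4.08 pos [561.5 271.6  68.4] yaw 6.14 tray [40.1 88.7] F [ 1.5 -0.8  2. ] grip 29.4 mm j6 13
```

```bash
python3 -m handwheel '{"slide":[[0,0,-0.007],[0,0,-0.014],[0,0,-0.014],[0,0,-0.014]],"twist":[0,0,0,0]}'; python3 go.py
```

```text
clock: 4.58
eef_pos: [561.1, 271.5, 81.7]
eef_rot: [[-0.107, 0.994, 0.002], [0.994, 0.107, 0.001], [0.001, 0.002, -1.0]]
ft_force: [2.0, 1.7, -10.1]
grip_width: 0.317
t 4.58 pos [561.1 271.5  81.7] yaw 6.14 tray [39.7 88.7] F [  2.    1.7 -10.1] grip 29.1 mm j6 13
```

```bash
python3 -m handwheel '{"slide":[[0,-0.015,0],[0,-0.035,0],[0,-0.055,0],[0,-0.075,0],[0,-0.095,0],[0,-0.115,0],[0,-0.130,0],[0,-0.140,0],[0,-0.140,0],[0,-0.140,0]],"twist":[0,0,0,0,0,0,0,0,0,0]}'; python3 go.py T -100.2 88 82 0
```

```text
clock: 5.82
eef_pos: [420.6, 256.8, 81.1]
eef_rot: [[-0.107, 0.994, -0.002], [0.994, 0.107, 0.001], [0.001, -0.002, -1.0]]
ft_force: [-3.5, 4.2, -10.5]
grip_width: 0.317
t 5.83 pos [420.6 256.8  81.1] yaw 6.12 tray [-101.6   88.7] F [ -3.5   4.2 -10.5] grip 29.2 mm j6 16
world target 422.1 256.2 82.0 6.0
slide m [-0.0007, 0.0014, -0.0009] twist 0.12 |alt -179.9
```

```bash
python3 -m handwheel '{"slide":[[0,0,0.007],[0,0,0.013],[0,0,0.013],[0,0,0.013]],"twist":[0,0,0,0]}'; python3 -m handwheel '{"slide":[[0,0,0],[0,0,0],[0,0,0]],"twist":[0,0,0]}' 50;python3 go.py; python3 - <<'E'
from h import *
im,d=shot("scene",'scene2.png');C=cloud("scene",d)
q=w2px("scene",[[421,256,81.5]])[0].astype(int);print(q)
cv2.imwrite('pics/s2c.png',cv2.resize(im[q[1]-70:q[1]+70,q[0]-70:q[0]+70],None,fx=4.2,fy=4.2,interpolation=cv2.INTER_CUBIC))
E
```

```text
clock: 6.32
eef_pos: [421.3, 257.0, 68.4]
eef_rot: [[-0.107, 0.994, -0.0], [0.994, 0.107, 0.001], [0.001, -0.0, -1.0]]
ft_force: [0.5, 3.1, -1.2]
grip_width: 0.317
clock: 6.7
eef_pos: [421.4, 256.7, 68.5]
eef_rot: [[-0.107, 0.994, -0.0], [0.994, 0.107, 0.001], [0.001, -0.0, -1.0]]
ft_force: [0.3, -0.4, 0.3]
grip_width: 0.498
t 6.70 pos [421.4 256.7  68.5] yaw 6.12 tray [-100.8   88.6] F [ 0.3 -0.4  0.3] grip 45.8 mm j6 16
[395 163]
```

View pics/s2c.png

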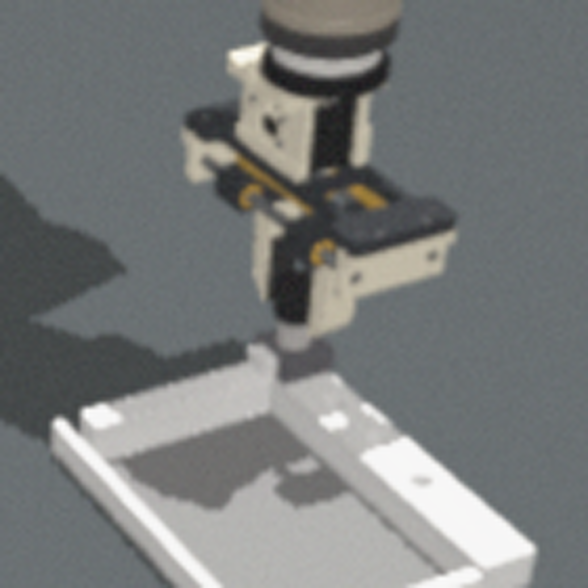

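```bash
python3 go.py W 575.4 -79.4 140 29.5
```

```text
t 6.75 pos [421.3 256.8  68.5] yaw 6.12 tray [-100.9   88.6] F [ 0.4 -0.1  0.6] grip 45.7 mm j6 16
world target 575.4 -79.4 140.0 29.5
slide m [-0.3506, 0.1174, -0.072] twist -23.38 |alt 156.6
```

```bash
python3 -m handwheel '{"slide":[[0,0,-0.035],[0,0,-0.07],[-0.04,0.013,-0.072],[-0.09,0.03,-0.072],[-0.14,0.047,-0.072],[-0.19,0.064,-0.072],[-0.24,0.08,-0.072],[-0.29,0.097,-0.072],[-0.33,0.11,-0.072],[-0.3505,0.1175,-0.072],[-0.3505,0.1175,-0.072]],"twist":[0,0,-3,-6,-9,-12,-15,-18,-21,-23.5,-23.5]}' 55; python3 - <<'E'
from fit import *
o={}
for c in("top","scene"):
    im,d=shot(c,c+'3.png');o[c]=(im,d)
C=cloud("top",o["top"][1])
q=w2px("top",[[422,256,95]])[0].astype(int);print("knob px",q,C[q[1]-3:q[1]+4,q[0]-3:q[0]+4,2].round(0).tolist()[::2])
E
python3 go.py W 575.4 -79.4 100 29.5
```

```text
clock: 8.12
eef_pos: [575.7, -80.7, 139.6]
eef_rot: [[-0.492, 0.871, -0.001], [0.871, 0.492, 0.001], [0.001, 0.0, -1.0]]
ft_force: [-0.6, 0.4, -0.3]
grip_width: 0.549
knob px [209 315] [[95.0, 97.0, 96.0, 94.0, 92.0, 93.0, 96.0], [97.0, 93.0, 94.0, 94.0, 97.0, 95.0, 92.0], [96.0, 92.0, 95.0, 93.0, 94.0, 93.0, 93.0], [91.0, 96.0, 89.0, 94.0, 97.0, 93.0, 95.0]]
t 8.22 pos [575.  -78.7 139.8] yaw 29.56 tray [  16.9 -261.1] F [ 0.4 -0.2 -0.9] grip 50.5 mm j6 -45
world target 575.4 -79.4 100.0 29.5
slide m [-0.0009, 0.0001, 0.0398] twist 0.06 |alt -179.9
```

View pics/top3.png

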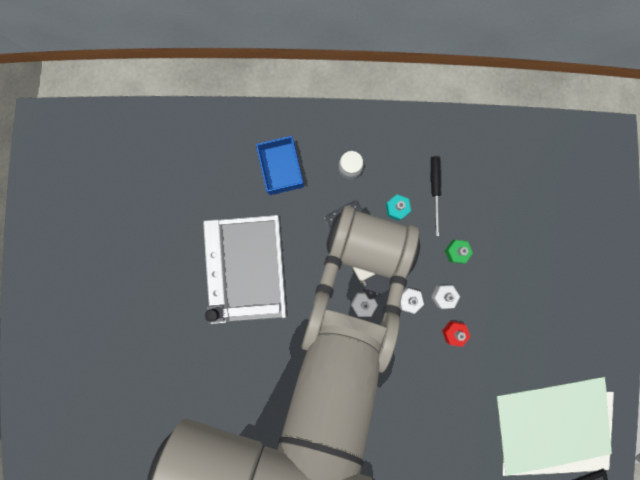

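View pics/scene3.png

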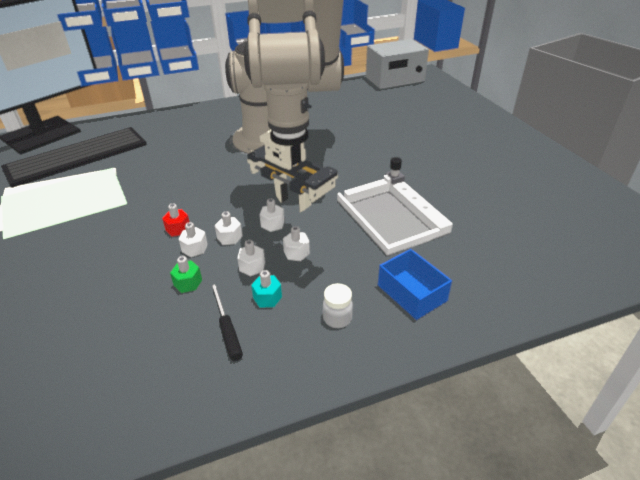

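The knob top reads about 94 mm, so the pin is in the last hole. The gate is fully back at top px (240,312), and nothing else has moved. Now for the first block.

```bash
python3 -m handwheel '{"slide":[[-0.001,0,0.03],[-0.001,0,0.06],[-0.001,0,0.08],[-0.001,0,0.094],[-0.001,0,0.094],[-0.001,0,0.094]],"twist":[0,0,0,0,0,0]}' 45; python3 -m handwheel '{"slide":[[0,0,0],[0,0,0],[0,0,0],[0,0,0],[0,0,0],[0,0,0]],"twist":[0,0,0,0,0,0]}' 10 35;python3 go.py
```

```text
clock: 8.98
eef_pos: [575.9, -79.3, 46.6]
eef_rot: [[-0.494, 0.87, 0.0], [0.87, 0.494, 0.001], [0.001, 0.001, -1.0]]
ft_force: [0.2, 0.0, 0.4]
grip_width: 0.454
clock: 9.72
eef_pos: [576.1, -79.3, 47.0]
eef_rot: [[-0.494, 0.87, 0.001], [0.87, 0.494, 0.001], [0.001, 0.001, -1.0]]
ft_force: [-0.2, 1.2, 4.6]
grip_width: 0.189
t 9.72 pos [576.1 -79.3  47. ] yaw 29.58 tray [  17.9 -261.8] F [-0.2  1.2  4.6] grip 17.4 mm j6 -45
```

```bash
python3 -m handwheel '{"slide":[[0,0,-0.03],[0,0,-0.07],[0,0,-0.07]],"twist":[0,0,0]}'; python3 go.py T 80.5 38.5 118 30
```

```text
clock: 10.1
eef_pos: [577.5, -79.8, 119.0]
eef_rot: [[-0.494, 0.87, 0.005], [0.87, 0.494, -0.0], [-0.003, 0.005, -1.0]]
ft_force: [0.8, -0.3, -4.0]
grip_width: 0.194
t 10.10 pos [577.5 -79.8 119. ] yaw 29.58 tray [  19.2 -262.5] F [ 0.8 -0.3 -4. ] grip 17.8 mm j6 -45
world target 606.9 225.9 118.0 36.0
slide m [0.2513, 0.1765, 0.0012] twist -6.42 |alt 173.6
```

```bash
python3 -m handwheel '{"slide":[[0.02,0.014,0],[0.06,0.042,0],[0.1,0.07,0],[0.14,0.098,0],[0.18,0.126,0],[0.22,0.154,0],[0.24,0.169,0],[0.251,0.1765,0],[0.251,0.1765,0],[0.251,0.1765,0]],"twist":[-0.5,-1.5,-2.5,-3.5,-4.5,-5.5,-6,-6.4,-6.4,-6.4]}'; python3 go.py T 80.5 38.5 62 30; python3 - <<'E'
from h import *
im,d=shot("scene");cv2.imwrite('pics/s4.png',cv2.resize(im[100:270,310:480],None,fx=3.5,fy=3.5,interpolation=cv2.INTER_CUBIC))
E
```

```text
clock: 11.35
eef_pos: [606.9, 224.3, 118.6]
eef_rot: [[-0.586, 0.81, 0.004], [0.81, 0.586, -0.001], [-0.003, 0.003, -1.0]]
ft_force: [-0.5, -0.2, -3.6]
grip_width: 0.193
t 11.35 pos [606.9 224.3 118.6] yaw 35.91 tray [80.3 36.9] F [-0.5 -0.2 -3.6] grip 17.7 mm j6 -22
world target 606.9 225.9 62.0 36.0
slide m [0.0015, 0.0008, 0.0566] twist -0.09 |alt 179.9
```

View pics/s4.png

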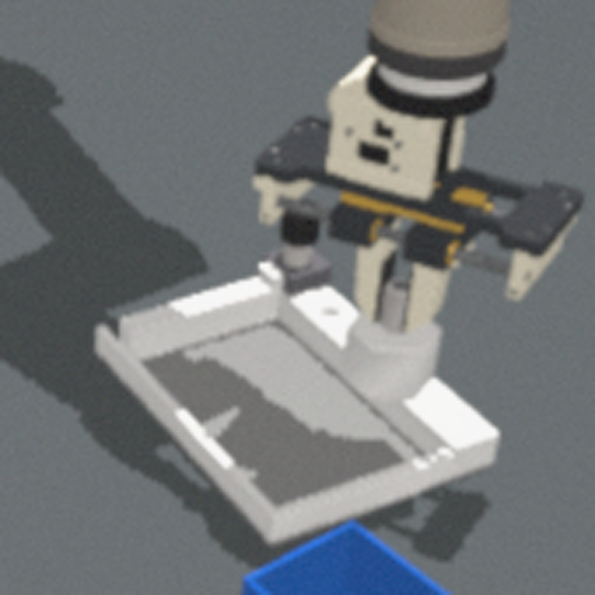

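The first block hangs upright over the rail-side corner of the tray. I'll lower it inside the walls.

```bash
python3 -m handwheel '{"slide":[[0,0,0.02],[0.0005,0,0.035],[0.001,0.0005,0.05],[0.0015,0.001,0.06],[0.0015,0.001,0.06],[0.0015,0.001,0.06]],"twist":[0,0,0,0,0,0]}'; python3 go.py T 82.8 40.5 58 30
```

```text
clock: 12.15
eef_pos: [607.7, 226.2, 59.3]
eef_rot: [[-0.586, 0.81, 0.006], [0.81, 0.586, -0.0], [-0.004, 0.004, -1.0]]
ft_force: [0.8, 0.1, -3.7]
grip_width: 0.192
t 12.15 pos [607.7 226.2  59.3] yaw 35.90 tray [81.2 38.7] F [ 0.8  0.1 -3.7] grip 17.7 mm j6 -22
world target 609.0 228.1 58.0 36.0
slide m [0.0008, 0.0023, 0.0014] twist -0.1 |alt 179.9
```

```bash
python3 -m handwheel '{"slide":[[0.00087,0.0005,0],[0.0017,0.001,0],[0.0026,0.0015,0],[0.0026,0.0015,0],[0.0026,0.0015,0]],"twist":[0,0,0,0,0]}'; python3 go.py;  python3 -m handwheel '{"slide":[[0.00043,0.00025,0],[0.00087,0.0005,0],[0.0013,0.00075,0],[0.0017,0.001,0],[0.0017,0.001,0]],"twist":[0,0,0,0,0]}'; python3 go.py
```

```text
clock: 12.78
eef_pos: [607.6, 228.6, 59.6]
eef_rot: [[-0.586, 0.81, 0.006], [0.81, 0.586, -0.001], [-0.005, 0.005, -1.0]]
ft_force: [0.7, -4.2, -1.8]
grip_width: 0.19
t 12.78 pos [607.6 228.6  59.6] yaw 35.89 tray [81.5 41.1] F [ 0.7 -4.2 -1.8] grip 17.5 mm j6 -22
clock: 13.4
eef_pos: [607.7, 229.0, 59.8]
eef_rot: [[-0.586, 0.81, 0.006], [0.81, 0.586, -0.003], [-0.006, 0.003, -1.0]]
ft_force: [0.8, -9.5, -0.0]
grip_width: 0.195
t 13.40 pos [607.7 229.   59.8] yaw 35.90 tray [81.5 41.5] F [ 0.8 -9.5 -0. ] grip 17.9 mm j6 -22
```

```bash
python3 -m handwheel '{"slide":[[-0.0013,-0.00075,0],[-0.0017,-0.001,0],[-0.0022,0.0005,0],[-0.0027,0.0014,0],[-0.0027,0.0014,0]],"twist":[0,0,0,0,0]}'; python3 go.py;  python3 -m handwheel '{"slide":[[-0.00025,0.00043,0],[-0.0005,0.00087,0],[-0.00075,0.0013,0],[-0.001,0.0017,0],[-0.001,0.0017,0]],"twist":[0,0,0,0,0]}'; python3 go.py
```

```text
clock: 14.02
eef_pos: [610.2, 227.9, 59.6]
eef_rot: [[-0.586, 0.81, 0.006], [0.81, 0.586, -0.003], [-0.006, 0.003, -1.0]]
ft_force: [0.1, 0.1, -3.9]
grip_width: 0.194
t 14.03 pos [610.2 227.9  59.6] yaw 35.91 tray [83.9 40.2] F [ 0.1  0.1 -3.9] grip 17.9 mm j6 -22
clock: 14.65
eef_pos: [610.8, 228.0, 59.4]
eef_rot: [[-0.587, 0.81, 0.003], [0.81, 0.587, -0.004], [-0.005, -0.0, -1.0]]
ft_force: [-5.9, -0.2, 0.9]
grip_width: 0.194
t 14.65 pos [610.8 228.   59.4] yaw 35.91 tray [84.6 40.1] F [-5.9 -0.2  0.9] grip 17.8 mm j6 -22
```

```bash
python3 -m handwheel '{"slide":[[0.0005,0,0],[0.0005,0,0.003],[0.0005,0,0.006],[0.0005,0,0.0085],[0.0005,0,0.009],[0.0005,0,0.009]],"twist":[0,0,0,0,0,0]}'; python3 go.py
```

```text
clock: 15.4
eef_pos: [610.6, 228.2, 51.0]
eef_rot: [[-0.586, 0.81, 0.003], [0.81, 0.587, -0.004], [-0.005, 0.0, -1.0]]
ft_force: [-5.0, -1.2, 3.4]
grip_width: 0.192
t 15.40 pos [610.6 228.2  51. ] yaw 35.91 tray [84.4 40.4] F [-5.  -1.2  3.4] grip 17.7 mm j6 -22
```

```bash
python3 -m handwheel '{"slide":[[0,0,0],[0,0,0],[0,0,0],[0,0,-0.03],[0,0,-0.07],[0,0,-0.09],[0,0,-0.09]],"twist":[0,0,0,0,0,0,0]}' 36; python3 go.py W 584.2 -189.1 140 8; python3 - <<'E'
from fit import *
im,d=shot("scene","scene5.png")
cv2.imwrite('pics/s5.png',cv2.resize(im[100:270,310:480],None,fx=3.5,fy=3.5,interpolation=cv2.INTER_CUBIC))
E
```

```text
clock: 16.27
eef_pos: [611.5, 228.9, 142.9]
eef_rot: [[-0.586, 0.81, 0.007], [0.81, 0.587, -0.003], [-0.007, 0.004, -1.0]]
ft_force: [-0.6, -0.7, 0.1]
grip_width: 0.362
t 16.27 pos [611.5 228.9 142.9] yaw 35.91 tray [85.4 41. ] F [-0.6 -0.7  0.1] grip 33.3 mm j6 -22
world target 584.2 -189.1 140.0 8.0
slide m [-0.3225, -0.2673, 0.0039] twist 27.91 |alt -152.1
```

View pics/s5.png

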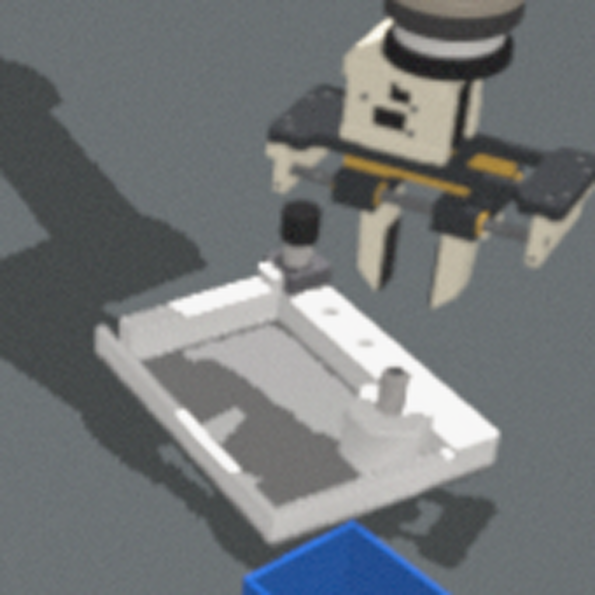

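```bash
python3 -m handwheel '{"slide":[[-0.03,-0.025,0],[-0.07,-0.058,0],[-0.11,-0.091,0],[-0.15,-0.124,0],[-0.19,-0.157,0],[-0.23,-0.191,0],[-0.27,-0.224,0],[-0.305,-0.253,0],[-0.3225,-0.2675,0.004],[-0.3225,-0.2675,0.004],[-0.3225,-0.2675,0.004]],"twist":[2,5,8,11,14,17,20,24,28,28,28]}' 45; cat > blk.py <<'E'
from fit import *
X=[(575.4,-79.4),(584.2,-189.1),(449.5,-102.2),(461.8,-215.8),(472,-303.1)]
import sys
n=sys.argv[1];ids=[int(a) for a in sys.argv[2:]]
im,d=shot("scene",f"scene{n}.png");it,d=shot("top",f"top{n}.png")
for i in ids:
    for c,m in(("scene",im),("top",it)):
        r=block_fit(c,m,X[i]);print(i+1,c,r[0][:2].round(1),(np.degrees(r[0][2])%60).round(1),round(r[1],2))
E
python3 blk.py 6 1;python3 go.py W 584.2 -189.1 46.5 8
```

```text
clock: 17.7
eef_pos: [583.0, -187.9, 138.0]
eef_rot: [[-0.139, 0.99, 0.003], [0.99, 0.139, -0.003], [-0.003, 0.003, -1.0]]
ft_force: [0.1, -0.2, 0.5]
grip_width: 0.451
2 scene [ 581.4 -187.7] 37.0 25.25
2 top [ 582.8 -183.2] 32.4 31.35
t 17.80 pos [ 583.3 -187.7  138.5] yaw 8.05 tray [  13.7 -370.4] F [-0.5  0.1 -0.9] grip 41.3 mm j6 -33
world target 584.2 -189.1 46.5 8.0
slide m [-0.0011, 0.0004, 0.092] twist 0.05 |alt -180.0
```

View pics/scene6.png

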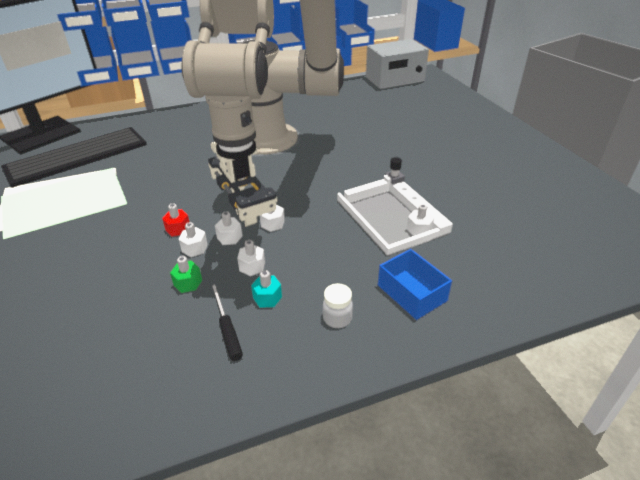

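The first block stands in the tray at scene px (421,218). The second is still at (250,258), under the gripper.

```bash
python3 -m handwheel '{"slide":[[-0.001,0.0005,0.03],[-0.001,0.0005,0.06],[-0.001,0.0005,0.08],[-0.001,0.0005,0.0925],[-0.001,0.0005,0.0925],[-0.001,0.0005,0.0925]],"twist":[0,0,0,0,0,0]}' 45; python3 -m handwheel '{"slide":[[0,0,0],[0,0,0],[0,0,0],[0,0,0],[0,0,0]],"twist":[0,0,0,0,0]}' 10 35;python3 go.py; python3 -m handwheel '{"slide":[[0,0,-0.03],[0,0,-0.07],[0,0,-0.07]],"twist":[0,0,0]}'; python3 go.py T 80.5 -15.5 118 30
```

```text
clock: 18.55
eef_pos: [585.0, -188.9, 47.0]
eef_rot: [[-0.14, 0.99, 0.005], [0.99, 0.141, -0.004], [-0.005, 0.005, -1.0]]
ft_force: [-0.0, -0.5, 0.9]
grip_width: 0.45
clock: 19.18
eef_pos: [585.2, -189.0, 47.3]
eef_rot: [[-0.14, 0.99, 0.006], [0.99, 0.14, -0.004], [-0.005, 0.005, -1.0]]
ft_force: [-0.3, 0.7, 4.1]
grip_width: 0.194
t 19.18 pos [ 585.2 -189.    47.3] yaw 8.08 tray [  15.5 -371.9] F [-0.3  0.7  4.1] grip 17.9 mm j6 -33
clock: 19.55
eef_pos: [586.2, -189.4, 119.8]
eef_rot: [[-0.14, 0.99, 0.011], [0.99, 0.141, -0.006], [-0.008, 0.01, -1.0]]
ft_force: [0.1, -0.4, -2.8]
grip_width: 0.192
t 19.55 pos [ 586.2 -189.4  119.8] yaw 8.08 tray [  16.5 -372.4] F [ 0.1 -0.4 -2.8] grip 17.6 mm j6 -33
world target 612.6 172.2 118.0 36.0
slide m [0.3543, 0.0769, -0.0002] twist -27.92 |alt 152.1
```

```bash
python3 -m handwheel '{"slide":[[0.02,0.004,0],[0.06,0.013,0],[0.105,0.023,0],[0.15,0.033,0],[0.195,0.042,0],[0.24,0.052,0],[0.285,0.062,0],[0.325,0.071,0],[0.345,0.075,0],[0.354,0.077,0],[0.354,0.077,0],[0.354,0.077,0]],"twist":[-2,-5,-8,-11,-14,-17,-20,-23,-26,-28,-28,-28]}'; python3 go.py T 80.5 -15.5 59 30
```

```text
clock: 21.05
eef_pos: [612.8, 170.6, 117.6]
eef_rot: [[-0.587, 0.809, 0.01], [0.809, 0.588, -0.007], [-0.012, 0.004, -1.0]]
ft_force: [0.2, -0.8, -2.5]
grip_width: 0.193
t 21.05 pos [612.8 170.6 117.6] yaw 35.98 tray [ 80.5 -17.1] F [ 0.2 -0.8 -2.5] grip 17.8 mm j6 -27
world target 612.6 172.2 59.0 36.0
slide m [0.0021, 0.0005, 0.0586] twist -0.02 |alt 180.0
```

```bash
python3 -m handwheel '{"slide":[[0,0,0.02],[0.0005,0,0.035],[0.001,0.0005,0.05],[0.0015,0.0005,0.06],[0.002,0.0005,0.06],[0.002,0.0005,0.06]],"twist":[0,0,0,0,0,0]}'; python3 go.py; python3 -m handwheel '{"slide":[[-0.0005,0.00087,0],[-0.001,0.0017,0],[-0.0015,0.0026,0],[-0.0018,0.0031,0],[-0.0018,0.0031,0]],"twist":[0,0,0,0,0]}'; python3 go.py;
```

```text
clock: 21.8
eef_pos: [613.0, 172.3, 58.1]
eef_rot: [[-0.588, 0.809, 0.011], [0.809, 0.588, -0.007], [-0.012, 0.005, -1.0]]
ft_force: [0.2, 0.3, -2.7]
grip_width: 0.192
t 21.80 pos [613.  172.3  58.1] yaw 35.99 tray [ 80.9 -15.4] F [ 0.2  0.3 -2.7] grip 17.7 mm j6 -27
clock: 22.42
eef_pos: [616.2, 172.6, 58.0]
eef_rot: [[-0.588, 0.809, 0.01], [0.809, 0.588, -0.007], [-0.012, 0.004, -1.0]]
ft_force: [-1.1, 0.2, -1.9]
grip_width: 0.194
t 22.43 pos [616.2 172.6  58. ] yaw 35.99 tray [ 84.1 -15.4] F [-1.1  0.2 -1.9] grip 17.9 mm j6 -27
```

```bash
python3 -m handwheel '{"slide":[[0.0007,0.0001,0],[0.0011,0.0004,0],[0.0015,0.0006,0],[0.002,0.0009,0],[0.0024,0.0011,0],[0.0024,0.0011,0]],"twist":[0,0,0,0,0,0]}'; python3 go.py;
```

```text
clock: 23.18
eef_pos: [615.7, 174.9, 58.1]
eef_rot: [[-0.588, 0.809, 0.011], [0.809, 0.588, -0.007], [-0.012, 0.004, -1.0]]
ft_force: [-0.9, -2.6, -2.4]
grip_width: 0.196
t 23.18 pos [615.7 174.9  58.1] yaw 35.99 tray [ 83.9 -13.1] F [-0.9 -2.6 -2.4] grip 18.1 mm j6 -26
```

```bash
python3 -m handwheel '{"slide":[[-0.0005,-0.0002,0],[-0.0005,-0.0002,0.003],[-0.0005,-0.0002,0.006],[-0.0005,-0.0002,0.0075],[-0.0005,-0.0002,0.008],[-0.0005,-0.0002,0.008]],"twist":[0,0,0,0,0,0]}'; python3 go.py;  python3 -m handwheel '{"slide":[[0,0,0],[0,0,0],[0,0,0],[0,0,-0.03],[0,0,-0.07],[0,0,-0.09],[0,0,-0.09]],"twist":[0,0,0,0,0,0,0]}' 36; python3 go.py W 461.8 -215.8 140 44
```

```text
clock: 23.92
eef_pos: [616.1, 174.4, 51.3]
eef_rot: [[-0.588, 0.809, 0.011], [0.809, 0.588, -0.007], [-0.012, 0.005, -1.0]]
ft_force: [-2.9, -1.4, 6.6]
grip_width: 0.19
t 23.93 pos [616.1 174.4  51.3] yaw 35.99 tray [ 84.2 -13.7] F [-2.9 -1.4  6.6] grip 17.5 mm j6 -26
clock: 24.8
eef_pos: [616.1, 175.2, 143.0]
eef_rot: [[-0.588, 0.809, 0.015], [0.809, 0.588, -0.006], [-0.014, 0.009, -1.0]]
ft_force: [-0.4, 0.1, -0.5]
grip_width: 0.361
t 24.80 pos [616.1 175.2 143. ] yaw 36.00 tray [ 84.3 -12.9] F [-0.4  0.1 -0.5] grip 33.2 mm j6 -27
world target 461.8 -215.8 140.0 44.0
slide m [-0.2256, -0.3547, 0.0032] twist -8.0 |alt 172.0
```

```bash
python3 blk.py 7 2 3 4
```

```text
3 scene [ 448.4 -101.3] 32.7 11.18
3 top [ 450.5 -102.7] 31.6 2.61
4 scene [ 460.7 -215.3] 13.1 8.08
4 top [ 462.6 -216.4] 15.4 3.89
5 scene [ 471.3 -302.5] 35.6 23.85
5 top [ 473.1 -303.7] 33.4 5.61
```

View pics/scene7.png

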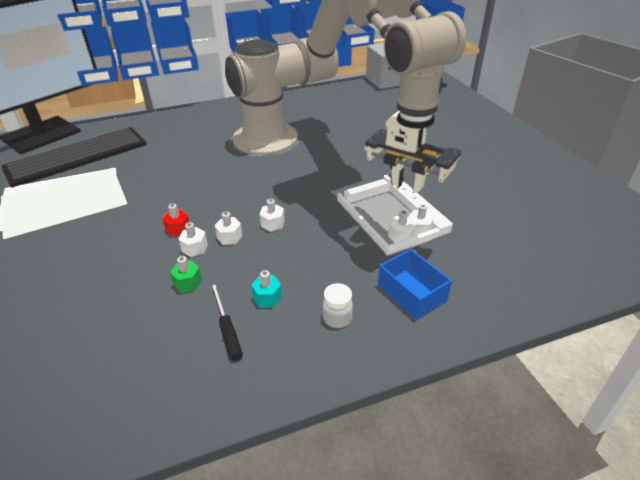

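Two blocks are in the tray at (402,226) and (422,217), and the remaining three haven't moved. Next is the one at scene px (228,232).

```bash
python3 -m handwheel '{"slide":[[-0.015,-0.025,0],[-0.04,-0.062,0],[-0.065,-0.1,0],[-0.09,-0.14,0],[-0.115,-0.18,0],[-0.14,-0.22,0],[-0.165,-0.26,0],[-0.19,-0.3,0],[-0.212,-0.334,0],[-0.2255,-0.3545,0.003],[-0.2255,-0.3545,0.003],[-0.2255,-0.3545,0.003]],"twist":[-1,-2,-3,-4,-5,-6,-7,-8,-8,-8,-8,-8]}' 45; python3 go.py W 461.7 -215.9 46.5 44
```

```text
clock: 26.4
eef_pos: [460.2, -215.1, 137.8]
eef_rot: [[-0.694, 0.72, 0.009], [0.719, 0.694, -0.006], [-0.01, 0.002, -1.0]]
ft_force: [-0.2, 0.5, 0.1]
grip_width: 0.452
t 26.40 pos [ 460.2 -215.1  137.8] yaw 43.98 tray [-111.6 -384.7] F [-0.2  0.5  0.1] grip 41.6 mm j6 -78
world target 461.7 -215.9 46.5 44.0
slide m [-0.0007, 0.0003, 0.0913] twist -0.02 |alt 180.0
```

```bash
python3 -m handwheel '{"slide":[[-0.001,0.0005,0.03],[-0.001,0.0005,0.06],[-0.001,0.0005,0.08],[-0.001,0.0005,0.0915],[-0.001,0.0005,0.0915],[-0.001,0.0005,0.0915]],"twist":[0,0,0,0,0,0]}' 45; python3 -m handwheel '{"slide":[[0,0,0],[0,0,0],[0,0,0],[0,0,0],[0,0,0]],"twist":[0,0,0,0,0]}' 10 35;python3 go.py; python3 -m handwheel '{"slide":[[0,0,-0.03],[0,0,-0.07],[0,0,-0.07],[0,0,-0.07]],"twist":[0,0,0,0]}'; python3 go.py T 33 13.5 118 30
```

```text
clock: 27.15
eef_pos: [462.6, -216.0, 47.0]
eef_rot: [[-0.695, 0.719, 0.01], [0.719, 0.695, -0.007], [-0.012, 0.003, -1.0]]
ft_force: [-0.1, 0.5, 0.7]
grip_width: 0.453
clock: 27.78
eef_pos: [462.8, -216.1, 47.3]
eef_rot: [[-0.695, 0.719, 0.011], [0.719, 0.695, -0.007], [-0.012, 0.003, -1.0]]
ft_force: [-0.3, 0.3, 3.7]
grip_width: 0.196
t 27.77 pos [ 462.8 -216.1   47.3] yaw 44.01 tray [-109.1 -386. ] F [-0.3  0.3  3.7] grip 18.0 mm j6 -78
clock: 28.28
eef_pos: [461.1, -215.1, 116.0]
eef_rot: [[-0.695, 0.719, 0.008], [0.719, 0.695, -0.006], [-0.01, 0.002, -1.0]]
ft_force: [-0.3, -0.5, -4.1]
grip_width: 0.192
t 28.27 pos [ 461.1 -215.1  116. ] yaw 44.01 tray [-110.6 -384.8] F [-0.3 -0.5 -4.1] grip 17.7 mm j6 -78
world target 562.3 196.1 118.0 36.0
slide m [0.2254, 0.3584, -0.0035] twist 8.01 |alt -172.0
```

```bash
python3 -m handwheel '{"slide":[[0.005,0.005,-0.022],[0.03,0.048,-0.025],[0.055,0.087,-0.025],[0.08,0.127,-0.025],[0.105,0.167,-0.025],[0.13,0.207,-0.025],[0.155,0.246,-0.025],[0.18,0.286,-0.02],[0.205,0.326,-0.01],[0.2255,0.3585,-0.003],[0.2255,0.3585,-0.003],[0.2255,0.3585,-0.003]],"twist":[0,1,2,3,4,5,6,7,8,8,8,8]}'; python3 go.py T 33 13.5 59 30
```

```text
clock: 29.78
eef_pos: [561.3, 195.6, 115.7]
eef_rot: [[-0.588, 0.809, 0.005], [0.809, 0.588, -0.007], [-0.008, 0.0, -1.0]]
ft_force: [-0.3, -0.3, -2.9]
grip_width: 0.192
t 29.77 pos [561.3 195.6 115.7] yaw 36.03 tray [31.9 13.1] F [-0.3 -0.3 -2.9] grip 17.7 mm j6 -24
world target 562.3 196.1 59.0 36.0
slide m [0.0003, 0.0011, 0.0567] twist 0.03 |alt -180.0
```

```bash
python3 -m handwheel '{"slide":[[0,0,0.02],[0.0003,0.0005,0.035],[0.0003,0.001,0.05],[0.0003,0.001,0.058],[0.0003,0.001,0.058],[0.0003,0.001,0.058]],"twist":[0,0,0,0,0,0]}'; python3 go.py; python3 -m handwheel '{"slide":[[-0.0005,0.00087,0],[-0.001,0.0017,0],[-0.0015,0.0026,0],[-0.0015,0.0026,0]],"twist":[0,0,0,0]}'; python3 go.py;
```

```text
clock: 30.52
eef_pos: [562.6, 196.1, 58.2]
eef_rot: [[-0.588, 0.809, 0.006], [0.809, 0.588, -0.007], [-0.009, 0.001, -1.0]]
ft_force: [1.2, 0.8, -2.2]
grip_width: 0.191
t 30.52 pos [562.6 196.1  58.2] yaw 36.03 tray [33.3 13.5] F [ 1.2  0.8 -2.2] grip 17.6 mm j6 -24
clock: 31.02
eef_pos: [565.7, 196.5, 58.3]
eef_rot: [[-0.588, 0.809, 0.006], [0.809, 0.588, -0.007], [-0.009, 0.001, -1.0]]
ft_force: [-1.3, 0.7, -3.8]
grip_width: 0.192
t 31.02 pos [565.7 196.5  58.3] yaw 36.03 tray [36.4 13.5] F [-1.3  0.7 -3.8] grip 17.7 mm j6 -24
```

Next I'll nudge +x by about 1 mm more to meet the first row, then lower.

```bash
python3 -m handwheel '{"slide":[[-0.0003,0.0005,0],[-0.0006,0.001,0],[-0.0006,0.001,0],[-0.0006,0.001,0]],"twist":[0,0,0,0]}'; python3 go.py; 
```

```text
clock: 31.52
eef_pos: [566.6, 196.5, 58.2]
eef_rot: [[-0.588, 0.809, 0.005], [0.809, 0.588, -0.007], [-0.009, 0.0, -1.0]]
ft_force: [-1.8, -1.0, -3.1]
grip_width: 0.19
t 31.52 pos [566.6 196.5  58.2] yaw 36.03 tray [37.3 13.4] F [-1.8 -1.  -3.1] grip 17.5 mm j6 -24
```

```bash
python3 -m handwheel '{"slide":[[0,0,0.003],[0,0,0.006],[0,0,0.0075],[0,0,0.008],[0,0,0.008]],"twist":[0,0,0,0,0]}'; python3 go.py;  python3 -m handwheel '{"slide":[[0,0,0],[0,0,0],[0,0,0],[0,0,-0.03],[0,0,-0.07],[0,0,-0.09],[0,0,-0.09],[0,0,-0.09]],"twist":[0,0,0,0,0,0,0,0]}' 36; python3 go.py W 449.4 -102 140 2;python3 blk.py 8 2 4
```

```text
clock: 32.15
eef_pos: [566.6, 196.5, 51.4]
eef_rot: [[-0.588, 0.809, 0.006], [0.809, 0.588, -0.007], [-0.009, 0.001, -1.0]]
ft_force: [-5.1, -1.5, 7.2]
grip_width: 0.196
t 32.15 pos [566.6 196.5  51.4] yaw 36.04 tray [37.3 13.5] F [-5.1 -1.5  7.2] grip 18.0 mm j6 -24
clock: 33.15
eef_pos: [565.5, 197.0, 140.2]
eef_rot: [[-0.588, 0.809, 0.004], [0.809, 0.588, -0.007], [-0.008, -0.001, -1.0]]
ft_force: [-0.1, 0.8, 0.4]
grip_width: 0.355
t 33.15 pos [565.5 197.  140.2] yaw 36.04 tray [36.2 14.1] F [-0.1  0.8  0.4] grip 32.7 mm j6 -24
world target 449.4 -102.0 140.0 2.0
slide m [-0.1735, -0.2698, 0.0018] twist 34.04 |alt -146.0
3 scene [ 448.3 -101.3] 32.6 8.43
3 top [ 450.3 -103. ] 31.1 2.51
5 scene [ 471.2 -302.5] 34.7 23.71
5 top [ 473.2 -303.4] 33.7 3.32
```

View pics/scene8.png

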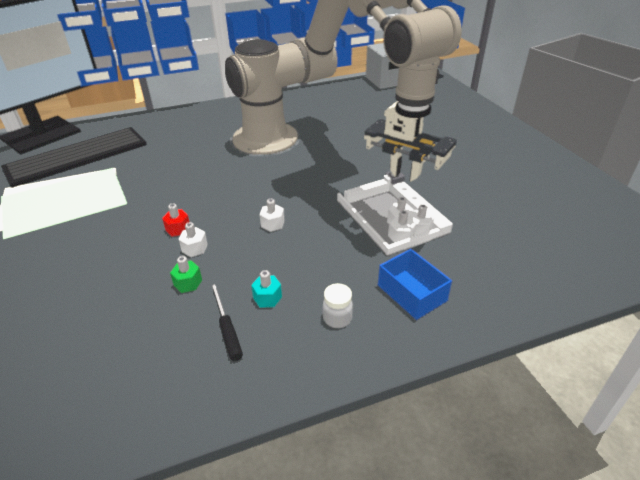

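Three blocks are packed at around (402–422, 215–225). Next is the one at scene px (271,215).

```bash
python3 -m handwheel '{"slide":[[-0.015,-0.022,0],[-0.04,-0.062,0],[-0.065,-0.1,0],[-0.09,-0.14,0],[-0.115,-0.18,0],[-0.14,-0.22,0],[-0.16,-0.25,0],[-0.1735,-0.27,0.001],[-0.1735,-0.27,0.001],[-0.1735,-0.27,0.001]],"twist":[4,8,12,16,20,24,28,32,34,34]}' 45; python3 go.py W 449.4 -102.2 46.5 2
```

```text
clock: 34.5
eef_pos: [449.0, -101.7, 140.2]
eef_rot: [[-0.036, 0.999, 0.003], [0.999, 0.036, -0.007], [-0.007, 0.002, -1.0]]
ft_force: [0.5, 0.2, -0.3]
grip_width: 0.442
t 34.50 pos [ 449.  -101.7  140.2] yaw 2.06 tray [-110.8 -270.8] F [ 0.5  0.2 -0.3] grip 40.7 mm j6 -24
world target 449.4 -102.2 46.5 2.0
slide m [0.0001, 0.0001, 0.0937] twist 0.06 |alt -179.9
```

```bash
python3 -m handwheel '{"slide":[[-0.0005,0,0.03],[-0.0005,0,0.06],[-0.0005,0,0.08],[-0.0005,0,0.094],[-0.0005,0,0.094],[-0.0005,0,0.094]],"twist":[0,0,0,0,0,0]}' 45; python3 -m handwheel '{"slide":[[0,0,0],[0,0,0],[0,0,0],[0,0,0],[0,0,0]],"twist":[0,0,0,0,0]}' 10 35;python3 go.py; python3 -m handwheel '{"slide":[[0,0,-0.03],[0,0,-0.08],[0,0,-0.08],[0,0,-0.08]],"twist":[0,0,0,0]}'; python3 go.py T 33 -39 126 30
```

```text
clock: 35.25
eef_pos: [449.9, -102.7, 46.7]
eef_rot: [[-0.037, 0.999, 0.004], [0.999, 0.037, -0.007], [-0.007, 0.003, -1.0]]
ft_force: [0.0, -0.5, -0.1]
grip_width: 0.451
clock: 35.88
eef_pos: [450.3, -102.8, 47.0]
eef_rot: [[-0.036, 0.999, 0.005], [0.999, 0.036, -0.007], [-0.007, 0.004, -1.0]]
ft_force: [2.1, 0.5, 2.7]
grip_width: 0.192
t 35.88 pos [ 450.3 -102.8   47. ] yaw 2.09 tray [-109.6 -272.1] F [2.1 0.5 2.7] grip 17.7 mm j6 -24
clock: 36.38
eef_pos: [448.8, -101.9, 125.9]
eef_rot: [[-0.036, 0.999, 0.002], [0.999, 0.036, -0.006], [-0.006, 0.002, -1.0]]
ft_force: [0.1, -0.0, -4.3]
grip_width: 0.189
t 36.38 pos [ 448.8 -101.9  125.9] yaw 2.09 tray [-111. -271.] F [ 0.1 -0.  -4.3] grip 17.4 mm j6 -24
world target 567.8 143.9 126.0 36.0
slide m [0.2412, 0.1278, -0.0014] twist -33.91 |alt 146.1
```

```bash
python3 -m handwheel '{"slide":[[0.02,0.01,0],[0.055,0.029,0],[0.09,0.048,0],[0.125,0.066,0],[0.16,0.085,0],[0.195,0.103,0],[0.225,0.12,0],[0.238,0.1275,0],[0.239,0.1275,0],[0.239,0.1275,0],[0.239,0.1275,0]],"twist":[-3,-7,-11,-15,-19,-23,-27,-31,-34,-34,-34]}'; python3 go.py T 33 -41.3 80 30
```

```text
clock: 37.75
eef_pos: [566.8, 141.3, 123.2]
eef_rot: [[-0.588, 0.809, -0.0], [0.809, 0.588, -0.007], [-0.005, -0.004, -1.0]]
ft_force: [-0.5, 0.3, -2.9]
grip_width: 0.192
t 37.75 pos [566.8 141.3 123.2] yaw 36.01 tray [ 31.7 -41.5] F [-0.5  0.3 -2.9] grip 17.7 mm j6 -29
world target 568.0 141.6 80.0 36.0
slide m [-0.0003, 0.0014, 0.0432] twist 0.01 |alt -180.0
```

```bash
python3 -m handwheel '{"slide":[[0,0,0.01],[0,0.0003,0.023],[0,0.0005,0.023],[0,0.0005,0.023]],"twist":[0,0,0,0]}'; python3 go.py T 33 -41.3 59 30; python3 - <<'E'
from h import *
im,d=shot("scene");cv2.imwrite('pics/s9.png',cv2.resize(im[100:270,310:480],None,fx=3.5,fy=3.5,interpolation=cv2.INTER_CUBIC))
E
```

```text
clock: 38.25
eef_pos: [567.3, 141.4, 100.2]
eef_rot: [[-0.588, 0.809, -0.0], [0.809, 0.588, -0.007], [-0.005, -0.004, -1.0]]
ft_force: [-0.5, -0.8, -2.8]
grip_width: 0.197
t 38.25 pos [567.3 141.4 100.2] yaw 36.00 tray [ 32.2 -41.4] F [-0.5 -0.8 -2.8] grip 18.1 mm j6 -29
world target 568.0 141.6 59.0 36.0
slide m [-0.0, 0.0009, 0.0412] twist 0.0 |alt -180.0
```

View pics/s9.png

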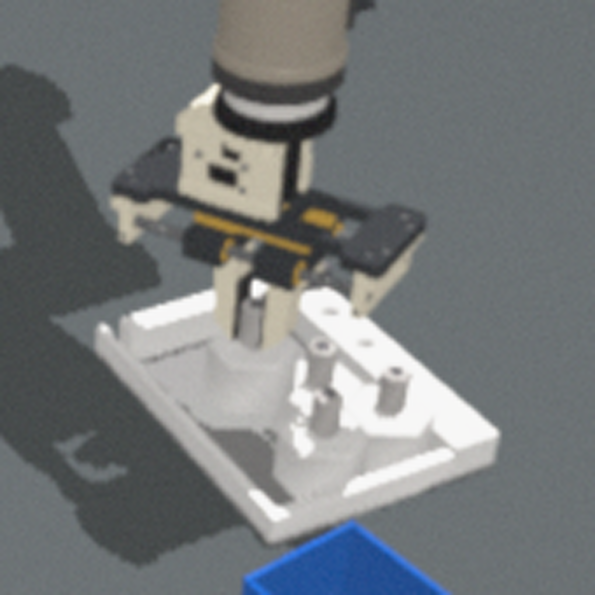

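The held block hovers clear of the three placed ones, at the wall side. Lowering in two stages.

```bash
python3 -m handwheel '{"slide":[[0,0,0.01],[0,0,0.017],[0,0,0.023],[0,0,0.023]],"twist":[0,0,0,0]}'; python3 go.py;python3 -m handwheel '{"slide":[[0,0,0.008],[0,0,0.015],[0,0,0.019],[0,0,0.019]],"twist":[0,0,0,0]}'; python3 go.py
```

```text
clock: 38.8
eef_pos: [567.0, 141.2, 76.7]
eef_rot: [[-0.588, 0.809, -0.001], [0.809, 0.588, -0.007], [-0.005, -0.005, -1.0]]
ft_force: [0.8, -0.0, -3.7]
grip_width: 0.192
t 38.80 pos [567.  141.2  76.7] yaw 36.00 tray [ 32.  -41.6] F [ 0.8 -0.  -3.7] grip 17.7 mm j6 -29
clock: 39.3
eef_pos: [566.8, 141.1, 57.3]
eef_rot: [[-0.588, 0.809, -0.002], [0.809, 0.588, -0.007], [-0.005, -0.006, -1.0]]
ft_force: [0.4, -0.4, -3.3]
grip_width: 0.194
t 39.30 pos [566.8 141.1  57.3] yaw 36.01 tray [ 31.7 -41.7] F [ 0.4 -0.4 -3.3] grip 17.8 mm j6 -29
```

Inside with no contact. Now I'll move +x by about 5.5 mm and +y by about 0.7 mm until it meets the first row.

```bash
python3 -m handwheel '{"slide":[[-0.0008,0.0013,0],[-0.0016,0.0027,0],[-0.002,0.0038,0],[-0.002,0.0043,0],[-0.002,0.0043,0]],"twist":[0,0,0,0,0]}'; python3 go.py T 37.3 -40.8 57 30
```

```text
clock: 39.92
eef_pos: [571.4, 142.0, 57.3]
eef_rot: [[-0.588, 0.809, -0.002], [0.809, 0.588, -0.007], [-0.005, -0.006, -1.0]]
ft_force: [0.7, 0.9, -3.5]
grip_width: 0.198
t 39.92 pos [571.4 142.   57.3] yaw 36.01 tray [ 36.4 -41.2] F [ 0.7  0.9 -3.5] grip 18.2 mm j6 -29
world target 572.3 142.5 57.0 36.0
slide m [-0.0001, 0.001, 0.0003] twist 0.01 |alt -180.0
```

```bash
python3 -m handwheel '{"slide":[[-0.0001,0.0005,0],[-0.0001,0.001,0],[-0.0001,0.0014,0],[-0.0001,0.0014,0]],"twist":[0,0,0,0]}'; python3 go.py T 37.3 -40.8 51 30
```

```text
clock: 40.42
eef_pos: [572.4, 142.5, 57.2]
eef_rot: [[-0.588, 0.809, -0.002], [0.809, 0.588, -0.007], [-0.005, -0.006, -1.0]]
ft_force: [-1.0, -2.7, -2.7]
grip_width: 0.194
t 40.42 pos [572.4 142.5  57.2] yaw 36.01 tray [ 37.5 -40.9] F [-1.  -2.7 -2.7] grip 17.9 mm j6 -29
world target 572.3 142.5 51.0 36.0
slide m [0.0002, -0.0001, 0.0062] twist 0.01 |alt -180.0
```

```bash
python3 -m handwheel '{"slide":[[0,0,0.003],[0,0,0.006],[0,0,0.007],[0,0,0.007]],"twist":[0,0,0,0]}'; python3 go.py;  python3 -m handwheel '{"slide":[[0,0,0],[0,0,0],[0,0,0],[0,0,-0.03],[0,0,-0.07],[0,0,-0.09],[0,0,-0.09],[0,0,-0.09]],"twist":[0,0,0,0,0,0,0,0]}' 36; python3 go.py W 472.2 -303.1 140 4.3;python3 blk.py 10 4
```

```text
clock: 40.92
eef_pos: [572.5, 142.4, 51.0]
eef_rot: [[-0.588, 0.809, -0.002], [0.809, 0.588, -0.007], [-0.005, -0.006, -1.0]]
ft_force: [-3.7, -2.5, 5.3]
grip_width: 0.189
t 40.92 pos [572.5 142.4  51. ] yaw 36.01 tray [ 37.5 -40.9] F [-3.7 -2.5  5.3] grip 17.4 mm j6 -29
clock: 41.92
eef_pos: [572.0, 143.0, 139.9]
eef_rot: [[-0.588, 0.809, -0.004], [0.809, 0.588, -0.008], [-0.004, -0.007, -1.0]]
ft_force: [-0.6, 0.5, -0.6]
grip_width: 0.36
t 41.92 pos [572.  143.  139.9] yaw 36.01 tray [ 37.1 -40.3] F [-0.6  0.5 -0.6] grip 33.1 mm j6 -29
world target 472.2 -303.1 140.0 4.3
slide m [-0.3021, -0.343, 0.0036] twist 31.71 |alt -148.3
5 scene [ 471.2 -302.5] 34.6 23.76
5 top [ 473.1 -303.3] 33.6 3.28
```

View pics/scene10.png

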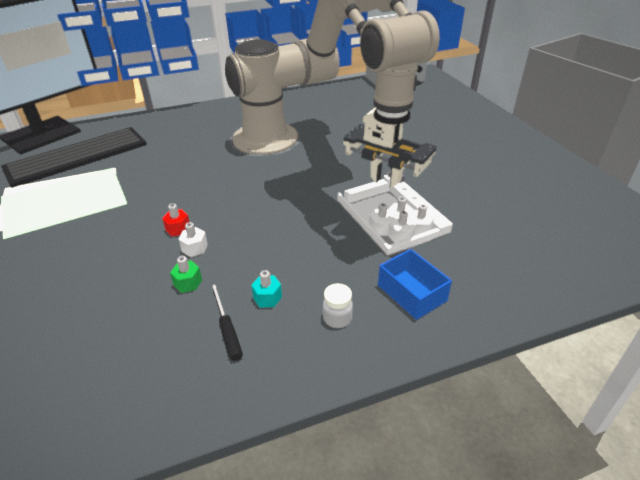

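Four blocks are packed in the tray around (402,218). The last white one is at scene px (193,240).

```bash
python3 -m handwheel '{"slide":[[-0.015,-0.017,0],[-0.045,-0.051,0],[-0.08,-0.091,0],[-0.115,-0.131,0],[-0.15,-0.17,0],[-0.185,-0.21,0],[-0.22,-0.25,0],[-0.255,-0.29,0],[-0.285,-0.323,0],[-0.302,-0.343,0.002],[-0.302,-0.343,0.002],[-0.302,-0.343,0.002]],"twist":[2,5,8,11,14,17,20,23,26,29,32,32]}' 45; python3 go.py W 472.2 -303.1 46.5 4.3
```

```text
clock: 43.52
eef_pos: [470.7, -303.7, 140.7]
eef_rot: [[-0.068, 0.998, -0.006], [0.998, 0.068, -0.007], [-0.006, -0.006, -1.0]]
ft_force: [0.1, -0.1, 0.7]
grip_width: 0.451
t 43.52 pos [ 470.7 -303.7  140.7] yaw 3.91 tray [-110.3 -473.9] F [ 0.1 -0.1  0.7] grip 41.5 mm j6 -44
world target 472.2 -303.1 46.5 4.3
slide m [0.0011, 0.0021, 0.0942] twist -0.39 |alt 179.6
```

```bash
python3 -m handwheel '{"slide":[[0,0.0015,0.03],[0,0.002,0.06],[0.0005,0.002,0.08],[0.0005,0.002,0.094],[0.0005,0.002,0.094],[0.0005,0.002,0.094]],"twist":[0,0,0,0,0,0]}' 45; python3 -m handwheel '{"slide":[[0,0,0],[0,0,0],[0,0,0],[0,0,0],[0,0,0]],"twist":[0,0,0,0,0]}' 10 35;python3 go.py; python3 -m handwheel '{"slide":[[0,0,-0.03],[0,0,-0.09],[0,0,-0.09],[0,0,-0.09]],"twist":[0,0,0,0]}'; python3 go.py T -14 -13.7 126 30
```

```text
clock: 44.28
eef_pos: [472.5, -304.0, 47.5]
eef_rot: [[-0.068, 0.998, -0.005], [0.998, 0.068, -0.008], [-0.007, -0.005, -1.0]]
ft_force: [0.4, 0.9, 0.7]
grip_width: 0.452
clock: 44.9
eef_pos: [472.8, -304.1, 47.8]
eef_rot: [[-0.069, 0.998, -0.004], [0.998, 0.069, -0.008], [-0.008, -0.005, -1.0]]
ft_force: [0.6, 0.9, 2.3]
grip_width: 0.196
t 44.90 pos [ 472.8 -304.1   47.8] yaw 3.93 tray [-108.3 -474.6] F [0.6 0.9 2.3] grip 18.1 mm j6 -44
clock: 45.4
eef_pos: [472.3, -302.7, 136.6]
eef_rot: [[-0.069, 0.998, -0.006], [0.998, 0.069, -0.007], [-0.006, -0.007, -1.0]]
ft_force: [0.1, 1.1, -5.0]
grip_width: 0.19
t 45.40 pos [ 472.3 -302.7  136.6] yaw 3.93 tray [-108.7 -473.2] F [ 0.1  1.1 -5. ] grip 17.4 mm j6 -44
world target 518.4 164.1 126.0 36.0
slide m [0.4626, 0.0781, 0.0072] twist -32.07 |alt 147.9
```

```bash
python3 -m handwheel '{"slide":[[0.02,0.003,0],[0.065,0.011,0],[0.115,0.019,0],[0.165,0.028,0],[0.215,0.036,0],[0.265,0.045,0],[0.315,0.053,0],[0.365,0.062,0],[0.41,0.069,0],[0.445,0.075,0.004],[0.462,0.078,0.008],[0.462,0.078,0.008]],"twist":[-3,-6,-9,-12,-15,-18,-21,-24,-27,-30,-32,-32]}'; python3 go.py T -15 -14.3 100 30
```

```text
clock: 46.9
eef_pos: [517.0, 164.4, 123.7]
eef_rot: [[-0.589, 0.808, -0.009], [0.808, 0.589, -0.007], [-0.0, -0.012, -1.0]]
ft_force: [0.3, -0.3, -3.6]
grip_width: 0.192
t 46.90 pos [517.  164.4 123.7] yaw 36.09 tray [-15.4 -13.3] F [ 0.3 -0.3 -3.6] grip 17.6 mm j6 -26
world target 517.5 163.4 100.0 36.0
slide m [-0.001, 0.0001, 0.0237] twist 0.09 |alt -179.9
```

```bash
python3 -m handwheel '{"slide":[[0,0,0.012],[-0.0008,0,0.025],[-0.0008,0,0.04],[-0.0008,0,0.055],[-0.0008,0,0.065],[-0.0008,0,0.065],[-0.0008,0,0.065]],"twist":[0,0,0,0,0,0,0]}'; python3 go.py T -9.5 -14.3 58 30
```

```text
clock: 47.78
eef_pos: [517.3, 163.4, 59.1]
eef_rot: [[-0.589, 0.808, -0.009], [0.808, 0.589, -0.007], [-0.001, -0.011, -1.0]]
ft_force: [-0.6, 0.4, -3.0]
grip_width: 0.197
t 47.77 pos [517.3 163.4  59.1] yaw 36.09 tray [-15.2 -14.3] F [-0.6  0.4 -3. ] grip 18.1 mm j6 -26
world target 522.9 164.0 58.0 36.0
slide m [-0.0028, 0.005, 0.001] twist 0.09 |alt -179.9
```

```bash
python3 -m handwheel '{"slide":[[-0.0008,0.0015,0],[-0.0016,0.003,0],[-0.0024,0.0043,0],[-0.003,0.0053,0],[-0.003,0.0053,0],[-0.003,0.0053,0]],"twist":[0,0,0,0,0,0]}'; python3 go.py T -9.5 -14.3 58 30
```

```text
clock: 48.52
eef_pos: [523.3, 164.0, 59.0]
eef_rot: [[-0.589, 0.808, -0.009], [0.808, 0.589, -0.007], [-0.001, -0.011, -1.0]]
ft_force: [-0.5, -0.9, -3.5]
grip_width: 0.19
t 48.52 pos [523.3 164.   59. ] yaw 36.10 tray [ -9.1 -14.3] F [-0.5 -0.9 -3.5] grip 17.5 mm j6 -26
world target 522.9 164.0 58.0 36.0
slide m [0.0002, -0.0003, 0.001] twist 0.1 |alt -179.9
```

```bash
python3 -m handwheel '{"slide":[[0,0,0.003],[-0.0001,0.0002,0.006],[-0.0003,0.0005,0.008],[-0.0003,0.0005,0.0085],[-0.0003,0.0005,0.0085]],"twist":[0,0,0,0,0]}'; python3 go.py;  python3 -m handwheel '{"slide":[[0,0,0],[0,0,0],[0,0,0],[0,0,-0.03],[0,0,-0.07],[0,0,-0.09],[0,0,-0.09],[0,0,-0.09]],"twist":[0,0,0,0,0,0,0,0]}' 36; python3 go.py T -100.8 87.6 140 0
```

```text
clock: 49.15
eef_pos: [523.3, 164.1, 51.9]
eef_rot: [[-0.589, 0.808, -0.009], [0.808, 0.589, -0.007], [-0.0, -0.011, -1.0]]
ft_force: [-6.8, 0.1, 12.2]
grip_width: 0.191
t 49.15 pos [523.3 164.1  51.9] yaw 36.11 tray [ -9.2 -14.2] F [-6.8  0.1 12.2] grip 17.6 mm j6 -26
clock: 50.15
eef_pos: [523.5, 164.6, 140.8]
eef_rot: [[-0.589, 0.808, -0.011], [0.808, 0.589, -0.007], [0.0, -0.013, -1.0]]
ft_force: [-0.2, -0.3, 0.4]
grip_width: 0.361
t 50.15 pos [523.5 164.6 140.8] yaw 36.11 tray [ -8.9 -13.7] F [-0.2 -0.3  0.4] grip 33.2 mm j6 -26
world target 421.5 255.8 140.0 6.0
slide m [0.1338, -0.0287, 0.0012] twist 30.11 |alt -149.9
```

```bash
python3 -m handwheel '{"slide":[[0.025,-0.005,0],[0.06,-0.013,0],[0.095,-0.02,0],[0.12,-0.026,0],[0.134,-0.0287,0],[0.134,-0.0287,0],[0.134,-0.0287,0]],"twist":[4,9,14,19,24,30,30]}' 70; python3 go.py T -100.8 87.5 66 0; python3 - <<'E'
from h import *
im,d=shot("scene","scene11.png");cv2.imwrite('pics/s11.png',cv2.resize(im[100:270,310:480],None,fx=3.5,fy=3.5,interpolation=cv2.INTER_CUBIC))
im,d=shot("top","top11.png");cv2.imwrite('pics/t11.png',cv2.resize(im[200:340,190:310],None,fx=4,fy=4,interpolation=cv2.INTER_CUBIC))
E
```

```text
clock: 51.02
eef_pos: [420.7, 255.9, 140.0]
eef_rot: [[-0.108, 0.994, -0.013], [0.994, 0.108, -0.008], [-0.007, -0.014, -1.0]]
ft_force: [0.5, 0.1, 0.2]
grip_width: 0.702
t 51.02 pos [420.7 255.9 140. ] yaw 6.18 tray [-101.6   87.8] F [0.5 0.1 0.2] grip 64.6 mm j6 16
world target 421.5 255.7 66.0 6.0
slide m [0.0002, 0.0018, 0.074] twist 0.18 |alt -179.8
```

View pics/s11.png

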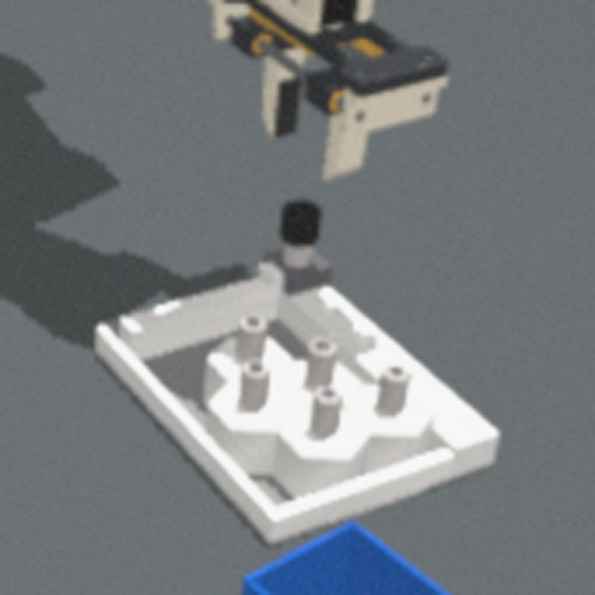

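View pics/t11.png

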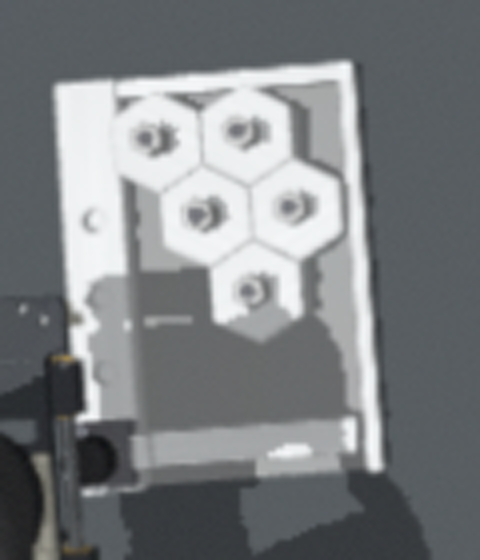

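Honeycomb of 2-2-1 is tightly packed in both views, with the lone third-row block nested between the two above it. Now the gate: grip the knob, lift, slide 46.8 mm forward.

```bash
python3 -m handwheel '{"slide":[[0,0.001,0.025],[0,0.0018,0.05],[0,0.0018,0.074],[0,0.0018,0.074],[0,0.0018,0.074]],"twist":[0,0,0,0,0]}'; python3 -m handwheel '{"slide":[[0,0,0],[0,0,0],[0,0,0],[0,0,0],[0,0,0],[0,0,0]],"twist":[0,0,0,0,0,0]}' 25 45;python3 go.py; python3 -m handwheel '{"slide":[[0,0,-0.007],[0,0,-0.014],[0,0,-0.014],[0,0,-0.014]],"twist":[0,0,0,0]}'; python3 go.py T -54 87.5 80 0
```

```text
clock: 51.75
eef_pos: [422.5, 255.4, 66.9]
eef_rot: [[-0.109, 0.994, -0.012], [0.994, 0.109, -0.008], [-0.006, -0.012, -1.0]]
ft_force: [0.9, 0.1, 0.4]
grip_width: 0.7
clock: 52.5
eef_pos: [422.3, 255.4, 67.1]
eef_rot: [[-0.109, 0.994, -0.012], [0.994, 0.109, -0.008], [-0.006, -0.013, -1.0]]
ft_force: [-2.2, -0.5, 4.1]
grip_width: 0.316
t 52.50 pos [422.3 255.4  67.1] yaw 6.24 tray [-100.1   87.1] F [-2.2 -0.5  4.1] grip 29.1 mm j6 16
clock: 53.0
eef_pos: [422.2, 255.3, 80.6]
eef_rot: [[-0.109, 0.994, -0.013], [0.994, 0.109, -0.008], [-0.007, -0.013, -1.0]]
ft_force: [-0.3, 0.7, -10.4]
grip_width: 0.319
t 53.00 pos [422.2 255.3  80.6] yaw 6.24 tray [-100.1   87.1] F [ -0.3   0.7 -10.4] grip 29.4 mm j6 16
world target 468.0 260.6 80.0 6.0
slide m [0.0002, 0.0462, -0.0] twist 0.24 |alt -179.8
```

```bash
python3 -m handwheel '{"slide":[[0,0.008,0],[0,0.02,0],[0,0.032,0],[0,0.041,0],[0,0.0465,0],[0,0.0465,0],[0,0.0465,0]],"twist":[0,0,0,0,0,0,0]}'; python3 go.py T -53.4 87.5 80 0
```

```text
clock: 53.88
eef_pos: [469.4, 260.3, 80.3]
eef_rot: [[-0.109, 0.994, -0.01], [0.994, 0.109, -0.008], [-0.007, -0.011, -1.0]]
ft_force: [3.0, -2.4, -10.0]
grip_width: 0.319
t 53.88 pos [469.4 260.3  80.3] yaw 6.24 tray [-52.6  87.1] F [  3.   -2.4 -10. ] grip 29.4 mm j6 15
world target 468.6 260.6 80.0 6.0
slide m [0.0004, -0.0008, 0.0003] twist 0.24 |alt -179.8
```

```bash
python3 -m handwheel '{"slide":[[0,-0.0007,0],[0,-0.0007,0.005],[0,-0.0007,0.010],[0,-0.0007,0.0135],[0,-0.0007,0.0135],[0,-0.0007,0.0135]],"twist":[0,0,0,0,0,0]}'; python3 go.py; python3 -m handwheel '{"slide":[[0,0,0],[0,0,0],[0,0,0]],"twist":[0,0,0]}' 55;  python3 -m handwheel '{"slide":[[0,0,-0.04],[0,0,-0.08],[0,0,-0.08],[0,0,-0.08]],"twist":[0,0,0,0]}'; python3 go.py W 300 380 180 6
```

```text
clock: 54.62
eef_pos: [469.0, 260.3, 67.2]
eef_rot: [[-0.109, 0.994, -0.009], [0.994, 0.109, -0.007], [-0.006, -0.01, -1.0]]
ft_force: [2.3, -0.5, -2.6]
grip_width: 0.32
t 54.62 pos [469.  260.3  67.2] yaw 6.24 tray [-53.1  87.1] F [ 2.3 -0.5 -2.6] grip 29.5 mm j6 15
clock: 55.0
eef_pos: [468.8, 260.5, 67.3]
eef_rot: [[-0.109, 0.994, -0.009], [0.994, 0.109, -0.007], [-0.006, -0.01, -1.0]]
ft_force: [-0.0, 0.2, 0.1]
grip_width: 0.544
clock: 55.5
eef_pos: [468.9, 261.0, 146.7]
eef_rot: [[-0.109, 0.994, -0.01], [0.994, 0.109, -0.008], [-0.006, -0.011, -1.0]]
ft_force: [0.8, -0.4, -0.6]
grip_width: 0.553
t 55.50 pos [468.9 261.  146.7] yaw 6.25 tray [-53.1  87.8] F [ 0.8 -0.4 -0.6] grip 50.9 mm j6 15
world target 300.0 380.0 180.0 6.0
slide m [0.1365, -0.1553, -0.0324] twist 0.25 |alt -179.7
```

Moving clear so I can check the pin height and the packing.

```bash
python3 -m handwheel '{"slide":[[0.03,-0.03,-0.02],[0.06,-0.065,-0.032],[0.09,-0.1,-0.032],[0.12,-0.135,-0.032],[0.1365,-0.155,-0.032],[0.1365,-0.155,-0.032]],"twist":[0,0,0,0,0,0]}'; cat > fin.py <<'E'
from fit import *
from go import T0,YAW,R2
im,ds=shot("scene","scene12.png");it,d=shot("top","top12.png")
cv2.imwrite('pics/s12.png',cv2.resize(im[100:270,310:480],None,fx=3.5,fy=3.5,interpolation=cv2.INTER_CUBIC))
cv2.imwrite('pics/t12.png',cv2.resize(it[200:340,190:310],None,fx=4,fy=4,interpolation=cv2.INTER_CUBIC))
C=cloud("top",d);kn=T0+R2(YAW)@[-53.4,87]
q=w2px("top",[[*kn,95]])[0].round().astype(int);print("knob z",np.median(C[q[1]-2:q[1]+3,q[0]-2:q[0]+3,2]))
for t in [(83.8,41),(83.8,-13.5),(37,13.5),(37,-40.5),(-9.8,-13.5)]:
    w=T0+R2(YAW)@t
    r=block_fit("top",it,w,4);p=(r[0][:2]-[531.57,177.9])@R2(6.11);print(p.round(1),((np.degrees(r[0][2])-6.1)%60).round(1),round(r[1],1))
E
python3 fin.py
```

```text
clock: 56.25
eef_pos: [298.5, 380.2, 178.4]
eef_rot: [[-0.112, 0.994, -0.013], [0.994, 0.112, -0.009], [-0.008, -0.014, -1.0]]
ft_force: [0.1, 0.5, 0.6]
grip_width: 0.546
knob z 93.42598303046316
[83.7 39. ] 0.7 41.7
[75.3 -4.2] 47.1 39.4
[36.3  9.5] 4.6 28.5
[ 36.3 -39.9] 59.4 37.2
[-10.2 -14.2] 1.4 28.5
```

View pics/s12.png

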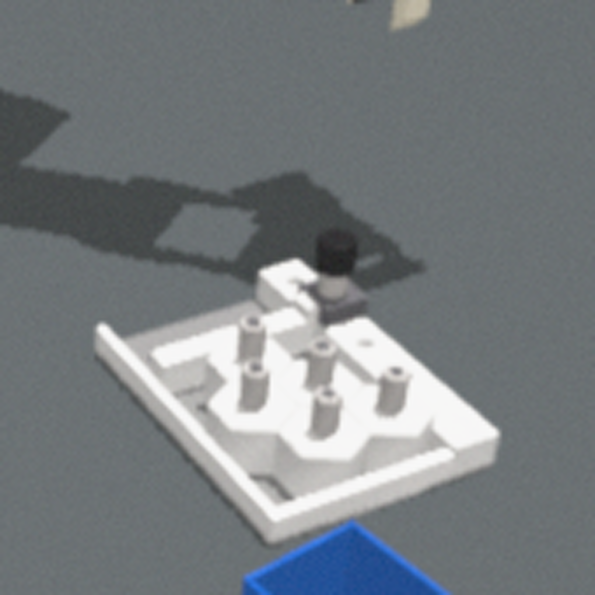

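View pics/top12.png

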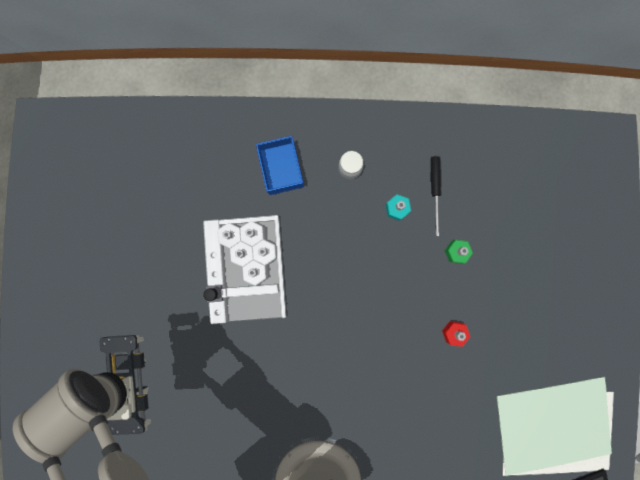

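View pics/t12.png

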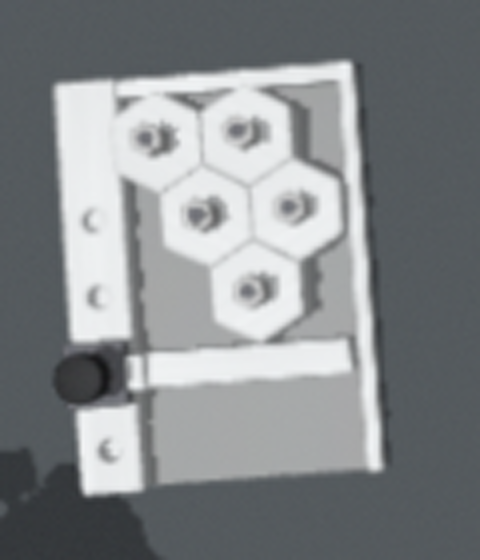

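The knob top reads 93 mm, so the pin is down, not riding on the rail. Two holes show ahead of the carriage and one behind, so it's in hole 3. The five blocks are packed and the bystanders haven't moved. Neck spacings in the enlarged picture are 88–94 px, which is about 52–56 mm. Handing in.

```bash
python3 -c "
from rig import hand_in,get_obs
print(hand_in())"
```

```text
the job is handed in; nothing more can be done
None
```

I handed the job in at about 56 s of the 210 s allowed; no verdict was reported. I lifted the plunger, drew the gate fully back and let the pin drop into the last hole. All five white blocks are stood in a 2-2-1 honeycomb against the closed end. I then lifted the plunger again and slid the gate up to hole 3.

**What the last checks showed:**
- **Pin:** the knob top read about 94 mm at the last hole and 93 mm at hole 3. It would be about 105 mm if the pin were riding on the rail.
- **Gate position:** the final top picture shows two holes ahead of the carriage and one behind, so it is in hole 3. There is no empty row in front of the blocks.
- **Block spacing:** neighbouring necks were about 52–56 mm apart, read by eye from the enlarged picture. The limit is 58 mm.
- **Everything else:** the screwdriver, jar, bin and coloured look-alikes had not visibly moved. The arm was well clear of everything.

**What disagreed:** the final automatic outline fit gave unreliable positions, with one block several mm and 13° off. White blocks touching each other confuse it, so I set it aside. I relied instead on the pictures and the contact readings taken while placing. I did not measure the gap between gate and blocks directly.

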